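# Set the oil doser and tighten its lock ring

### The job

Set the oil doser for today's bottles: turn its black setting knob clockwise until the knob's yellow pointer stands at the red index tab on the dial. Then turn the brass lock ring with the green rubber grip, above the knob, clockwise, by feel, until it is firmly hand-tight, so that the dose cannot creep, without forcing it. Leave the bottles and the balm tin beside the doser standing as they are.

Things in the scene. Friction and masses are not known exactly. Their poses are not given: they have to be found in the camera images.
- doser: counter-top oil doser, fixed: white foot 172 x 112 mm, amber reservoir 72 mm across, aluminium head; all under 164 mm high except knob, ring and stud on top. Spout along its -x, pump lever (to 124 mm from the axis, under 150 mm high) along its +x. Origin on the counter, on the vertical axis of knob and ring, z up
- dial_centre (a point): centre of the top face of the round white dial (94 mm across), on the axis of knob and ring, 164 mm above the counter
- knob_grip (a point): on the axis, 182 mm above the counter, mid height of the black knob: knurled grip 54 mm across, 170 to 194 mm above the counter, over a skirt 68 mm across (165 to 170 mm) that carries the yellow pointer. Turns stiffly (0.07 N m), stays where left; 4.2 rad of travel, starts within 0.4 rad of its anticlockwise end. From above, fingers straddle the lock ring to reach it
- pointer_tip (a point): tip of the yellow pointer on the knob's skirt, 38 mm from the axis; clockwise seen from above raises the dose
- tab_point (a point): inner end, mid width, of the red index tab (6 mm wide, 3 mm high) clipped to the dial's edge, 38 mm from the axis; fixed. It lies 0.5 to 2.4 rad clockwise of where the pointer starts
- lock_ring: brass lock ring, 20 mm high, with a ribbed dark green rubber grip 40 mm across that gives about 0.08 rad when tight; on the same axis just above the knob (the threaded stud stands 7 to 17 mm out of its top). Origin in the centre of its underside, 197 to 202 mm above the counter at the start. Clockwise from above winds it down its coarse thread, 2 mm a radian. Stays where it is left
- oil_1: amber dropper bottle 33 mm across, 102 mm high, standing loose on the counter beside the doser; origin in the centre of its underside
- oil_2: a second such dropper bottle; origin in the centre of its underside
- balm_tin: white screw-lid tin 50 mm across, 21 mm high, loose on the counter beside the doser; origin in the centre of its underside
- ring_grip (a point): on the axis, at the ring's mid height. A keyed, worn washer under the ring clamps the knob and keeps it from turning along; where the ring bites differs from day to day (0.1 to 2.5 rad clockwise of its start) and must be felt. Slack it turns at 0.08 N m; from the bite the torque climbs about 0.7 N m per radian. Hand-tight is 0.45 N m; under 0.38 it may not be locked, over 0.55 it is forced

How it is judged:
On the way, in this order (a step that is already met when the one before it is completed fails the run):
1. the pointer stands at the red tab while the lock ring is still slack (horizontal distance between pointer_tip and tab_point below 0.0035 m and contact force between lock_ring and doser below 10 N), for 0.3 s.
2. the lock ring clamps down on the doser's knob and washer with at least 30 N, the pointer still at the tab (horizontal distance between pointer_tip and tab_point below 0.0035 m and contact force between lock_ring and doser above 30 N), for 0.3 s.
At the end, for the whole second after the job is handed in: the pointer's tip is within 3.5 mm of the middle of the red tab's inner end, and the released lock ring presses down on the doser with 30 to 70 N, at rest (all of step 2 and angular speed of lock_ring below 0.05 rad/s); the robot touches nothing.
It fails at once if the lock ring is forced: it presses down on the doser with over 70 N (contact force between lock_ring and doser above 70 N).
It fails at once if a bottle or the tin beside the doser is moved more than 20 mm or tipped (distance of any of oil_1, oil_2, balm_tin from where it was at the start of the episode above 0.02 m or angle between any of oil_1, oil_2's own z axis and vertical above 0.3 rad).
It also fails if it takes over 72 s, if anything falls off the work surface, if the arm or the gripper's body presses on something with over 40 N, if the wrist force passes 120 N, or if a joint passes its speed limit or range.

### The arm

A 6-joint arm with a two-finger parallel gripper is mounted at the origin on a cart in front of the work surface, level with it; the furniture and walls round the work are solid. World frame = base frame: x ahead of the robot, y to its left, z up, the work surface at z = 0. Lengths are in m, angles in rad, forces in N, time in s.
With the tool pointing down it reaches from about 0.35 to 0.85 m from the base axis. Payload 8.1 kg.
Tool frame: the origin (TCP) lies midway between the tips of the shut fingers; the grasp point (between the pads) lies robot.grasp_offset behind it (robot.grasp_offset is the distance from the TCP to the grasp point, in m); z points along the fingers, y is the direction in which the jaws open and shut (so a half turn about z gives the same grasp; the last joint's range is limited). The gripper opens to 93 mm and grips with 3 to 60 N. Pads are 15 mm wide; open, the fingers measure 128 mm over their backs; the gripper's body (75 mm by 188 mm) begins 65 mm behind the grasp point.
Start: joints at [-1.28, 0.13, 1.488, -0, 1.523, -0.085], TCP at [0.22, -0.558, 0.186] pointing down, gripper open.
Joint ranges: [-2.96, 2.96], [-0.89, 2.26], [0.02, 2.5], [-1.34, 4.48], [0, 2.73], [-2.66, 2.66]. Speed limits (rad/s): [2.39, 2.39, 2.79, 3.14, 3.14, 3.14].

### API

Orientations are given as a rotation vector (axis times angle).
In Python, from plant import robot gives the robot as it stands.
- The arm moves only by the shell command python3 -m handwheel 'ROWS' [OPENING] [FORCE]. ROWS is text: rows parted by semicolons, each of 6 numbers parted by spaces: the shift along the world's x, y, z each as a share of 0.3 m, from -1 to 1, then the turn, a rotation vector about the world's x, y, z each as a share of 45 degrees, from -1 to 1. A call has 1 to 5 rows; each row is the pose to reach, as a shift and turn from the pose commanded when the call began; what a row does not reach only later rows make up. A row lasts 1/10 s, in which the tool goes at most 50 mm and 8.59 degrees, less where a joint would pass 70% of its speed; a pose out of reach is approached as far as the arm can. A call with a number of a shift or a turn outside -1 to 1 is refused whole. A call with a gripper value outside its range is refused whole. OPENING is the closure, from -1 (fully open) to 1 (shut), set as the call begins (- or left out, the last holds). The fingers move at their own pace and stop on an object; FORCE is the grip in N (left out, the last holds). Time passes only in rows, so rows that repeat a pose let the fingers close. It gives the time, the measured TCP pose, the force and the opening at its end, in the units of the state.
- robot.read_state(): the state, without advancing time (a new reading comes with each control period).
- robot.read_camera(name): name is "scene" or "top"; returns (picture, depth): 420x560x3 uint8, red, green, blue; 420x560 float32, m along the optical axis (not along the pixel's ray), 0 where there is no reading.
- robot.camera_model(name): a dict with "camera_matrix" (3x3 intrinsics, pixels), "pose" (4x4, takes a point from camera to world coordinates). Camera axes: x right, y down, z forward; pixel columns grow to the right and rows downward; lengths in m; the calibration is good to about 2 mm. A picture is of the moment at which its call begins. camera_model takes no time and is no camera call.
- robot.close_job(): hands the job in, once; it reports no verdict.
Trained networks look in the newest picture that a camera, given by its name, has taken for a name from the list of things; names that differ only in an ending like _2 or _b are one class to them, and where a whole thing is asked for, a point or a joint stands for the part that bears it (a point fixed in the world has none). Each returns a list of dicts, best first, with "conf" (0 to 1); they miss things now and then, are a little off and sometimes report something else, mostly with a low value. They report only what shows in the picture. A call takes as long as a camera call.
- robot.look_for(camera, query): "rect" ([centre column, centre row, width, height] in pixels, round what is visible of it).
- robot.silhouettes(camera, query): "pixels" (420x560 bool, what is visible of it) and "rect" ([centre column, centre row, width, height] in pixels, round what is visible of it).
- robot.tip_of(camera, query): "at" ([row, column] in pixels: a listed point, or the origin of a listed thing).
The state is a dict: "t": time; "q": joint angles; "dq": joint speeds; "joint_torque": joint torques, N m; "tool_pos": TCP position; "orientation": TCP orientation; "force": force on the tool from outside, world axes, zero at the start; "wrist_torque": the same for the moment, N m; "opening": finger opening in m.
Only numpy, scipy, OpenCV 4.12 (cv2) and the standard library are available. Lean on these libraries where they do the work, as an engineer would, in place of code of your own. Each camera call takes 0.05 s, during which the arm holds its last target.

## Working session

There is one attempt and no reset: what is moved stays moved. The work goes in short steps, Python scripts to look and compute and a shell command to move; the robot and the scene stay as the last step left them, time stands still between calls to the robot, and variables do not carry over. Pictures are saved under pics/ and viewed, and the job is handed in when it is done.

```bash
mkdir -p pics; ls; python3 - <<'E'
from plant import robot
import cv2
print(robot.read_state(), robot.grasp_offset)
for n in("scene","top"):
    p,d=robot.read_camera(n); cv2.imwrite(f"pics/{n}0.png",p[:,:,::-1])
    print(robot.camera_model(n))
    for q in ("dial_centre","pointer_tip","tab_point","lock_ring","oil_1","balm_tin","knob_grip","ring_grip","doser"):
        print(n,q,[(x['at'],round(x['conf'],2)) for x in robot.tip_of(n,q)[:3]])
E
```

```text
pics
{'t': 0.0, 'q': array([-1.28043175e+00,  1.31142098e-01,  1.48926577e+00,  3.08044745e-06,
        1.52299546e+00, -8.53997269e-02]), 'dq': array([ 5.78335709e-04,  2.67159359e-04, -1.95735964e-03, -3.31914085e-04,
       -1.95370322e-03, -3.43552254e-05]), 'joint_torque': array([ 1.22962923e-03, -5.59845078e+01, -4.91763389e+01,  7.68882665e-02,
        3.57840245e-02, -9.99600070e-05]), 'tool_pos': array([ 0.22003358, -0.55752966,  0.18470631]), 'orientation': array([-3.08453717e+00, -5.86445995e-01,  2.85999513e-04]), 'force': array([-0.82671001,  0.06845555,  0.66755653]), 'wrist_torque': array([ 0.00131563, -0.02763337, -0.00614839]), 'opening': 0.09297074712189252} 0.0188
{'camera_matrix': array([[393.49792573,   0.        , 279.39210994],
       [  0.        , 393.49792573, 212.98139439],
       [  0.        ,   0.        ,   1.        ]]), 'pose': array([[-0.77849584, -0.38055175,  0.49912383,  0.07906386],
       [-0.62753515,  0.48712203, -0.60738107,  0.78960669],
       [-0.01199428, -0.78606138, -0.61803207,  0.69308911],
       [ 0.        ,  0.        ,  0.       
[... 548 characters left out ...]

       [  0.        ,   0.        ,   1.        ]]), 'pose': array([[ 0.02102595, -0.99647793,  0.08117661,  0.41088094],
       [-0.9996835 , -0.02207632, -0.01206352,  0.25912232],
       [ 0.01381311, -0.08089727, -0.99662673,  0.99924825],
       [ 0.        ,  0.        ,  0.        ,  1.        ]])}
top dial_centre [([169.4, 241.4], 0.94)]
top pointer_tip [([167.6, 265.9], 0.67)]
top tab_point [([196.3, 233.0], 0.51)]
top lock_ring [([169.5, 242.0], 0.96)]
top oil_1 [([197.0, 192.1], 0.61), ([170.7, 192.3], 0.55)]
top balm_tin [([214.5, 297.5], 0.8)]
top knob_grip [([171.7, 242.7], 0.91)]
top ring_grip [([165.0, 237.2], 0.82)]
top doser [([183.8, 250.2], 0.72), ([216.6, 299.3], 0.61)]
```

```bash
python3 - <<'E'
import cv2
a=cv2.imread("pics/top0.png");cv2.imwrite("pics/top0c.png",cv2.resize(a[100:250,160:350],None,fx=4,fy=4,interpolation=cv2.INTER_CUBIC))
a=cv2.imread("pics/scene0.png");cv2.imwrite("pics/scene0c.png",cv2.resize(a[150:340,160:360],None,fx=3,fy=3,interpolation=cv2.INTER_CUBIC))
E
```

```text
(no output)
```

View pics/top0.png

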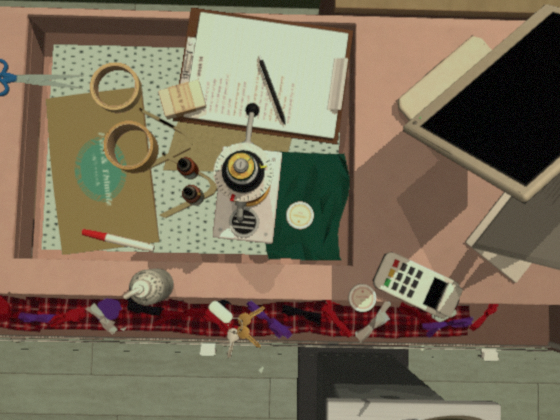

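View pics/top0c.png

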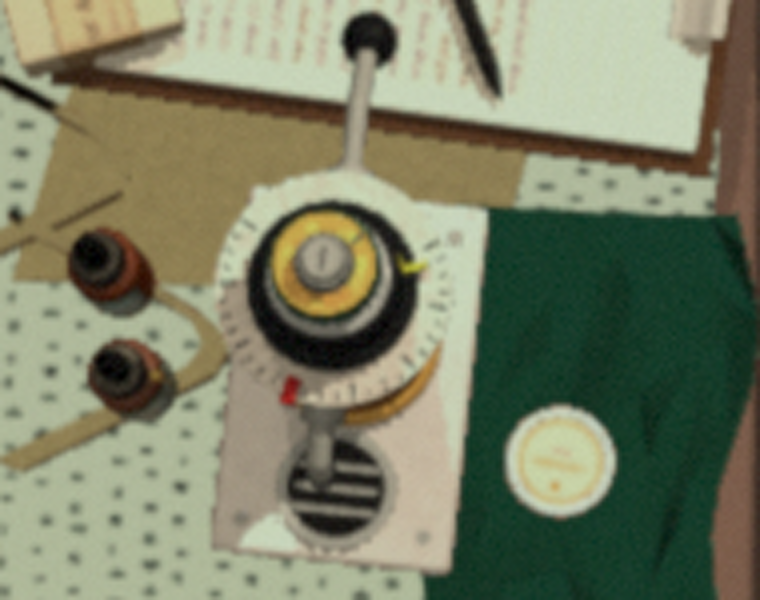

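View pics/scene0c.png

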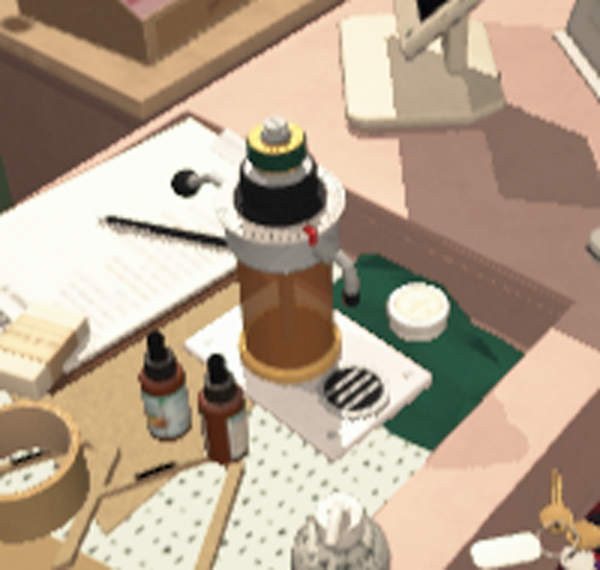

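View pics/scene0.png

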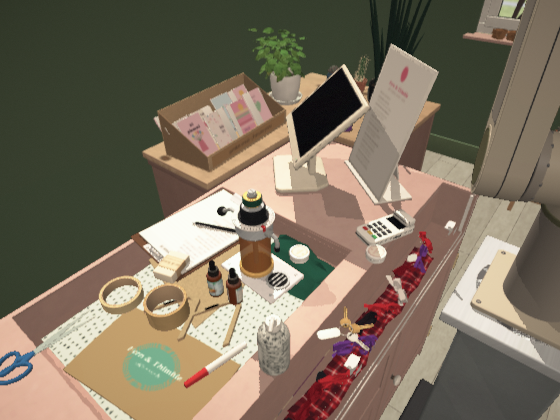

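```bash
cat > h.py <<'E'
from plant import robot
import numpy as np, cv2
def ray(n,row,col,z):
    m=robot.camera_model(n);K=m['camera_matrix'];T=m['pose']
    r=T[:3,:3]@np.linalg.solve(K,[col,row,1.]);o=T[:3,3]
    return o+r*(z-o[2])/r[2]
def proj(n,P):
    m=robot.camera_model(n);K=m['camera_matrix'];T=m['pose']
    c=(np.asarray(P)-T[:3,3])@T[:3,:3]; u=c@K.T; return u[...,:2]/u[...,2:]
def cloud(n,d):
    m=robot.camera_model(n);K=m['camera_matrix'];T=m['pose']
    v,u=np.indices(d.shape); c=np.stack([(u-K[0,2])/K[0,0]*d,(v-K[1,2])/K[1,1]*d,d],-1)
    return c@T[:3,:3].T+T[:3,3]
def comp(mask):
    v,u=np.nonzero(mask); return v.mean(),u.mean(),len(v)
E
python3 - <<'E'
from h import *
p,d=robot.read_camera("top")
P=cloud("top",d)
sub=P[130:215,205:285].reshape(-1,3)
for lo,hi in((.155,.169),(.17,.2),(.2,.24)):
    s=sub[(sub[:,2]>lo)&(sub[:,2]<hi)]; print(lo,len(s),s.mean(0),np.median(s[:,2]))
s=sub[(sub[:,2]>.158)&(sub[:,2]<.17)]
(c,r,)=cv2.minEnclosingCircle((s[:,:2]*1000).astype(np.float32)); print("dial circ",c,r)
hsv=cv2.cvtColor(p,cv2.COLOR_RGB2HSV)
red=((hsv[...,0]<8)|(hsv[...,0]>172))&(hsv[...,1]>150)&(hsv[...,2]>100)
red[:185]=0;red[205:]=0;red[:,:220]=0;red[:,250:]=0
yel=(hsv[...,0]>20)&(hsv[...,0]<36)&(hsv[...,1]>130)&(hsv[...,2]>100)
yel[:158]=0;yel[175:]=0;yel[:,:255]=0;yel[:,275:]=0
for m,z in((red,.166),(yel,.169)):
    v,u=np.nonzero(m); print(len(v),list(zip(v,u)))
    print(np.round([ray("top",a,b,z)[:2] for a,b in zip(v,u)],4).tolist())
for n,ps in(("top",dict(dial=(169.4,241.4,.164),ring=(169.5,242.,.2),knob=(171.7,242.7,.182),rg=(165,237.2,.21),ptr=(167.6,265.9,.169),tab=(196.3,233,.166))),("scene",dict(dial=(216.3,253.9,.164),ring=(202.7,251.2,.2),knob=(211,254.5,.182),ptr=(206,259.9,.169),tab=(223.9,262.7,.166)))):
    for k,a in ps.items(): print(n,k,ray(n,*a))
E
```

```text
0.155 1350 [0.54057988 0.31284613 0.1647971 ] 0.1647716515045185
0.17 701 [0.53484832 0.31008712 0.18469014] 0.19154910028635974
0.2 626 [0.54095025 0.31257555 0.22177278] 0.22063289808856967
dial circ (541.2080688476562, 313.66552734375) 48.188697814941406
21 [(np.int64(194), np.int64(232)), (np.int64(195), np.int64(232)), (np.int64(195), np.int64(233)), (np.int64(195), np.int64(234)), (np.int64(196), np.int64(231)), (np.int64(196), np.int64(232)), (np.int64(196), np.int64(233)), (np.int64(196), np.int64(234)), (np.int64(197), np.int64(231)), (np.int64(197), np.int64(232)), (np.int64(197), np.int64(233)), (np.int64(198), np.int64(231)), (np.int64(198), np.int64(232)), (np.int64(198), np.int64(233)), (np.int64(199), np.int64(230)), (np.int64(199), np.int64(231)), (np.int64(199), np.int64(232)), (np.int64(199), np.int64(233)), (np.int64(200), np.int64(231)), (np.int64(200), np.int64(232)), (np.int64(200), np.int64(233))]
[[0.5069, 0.3296], [0.5054, 0.3296], [0.5054, 0.328], [0.5054, 0.3265], [0.5037, 0.3311], [0.5038, 0.3296], [0.5038, 0.328], [0.5039, 0.3264], [0.5022, 0.3311], [0.50
[... 648 characters left out ...]
5533, 0.2838], [0.5517, 0.2869], [0.5517, 0.2853], [0.5517, 0.2838], [0.5518, 0.2822], [0.5518, 0.2806], [0.5518, 0.2791], [0.5501, 0.2869], [0.5501, 0.2853], [0.5501, 0.2837], [0.5502, 0.2822], [0.5502, 0.2806]]
top dial [0.54641376 0.31617264 0.164     ]
top ring [0.5404412  0.31280753 0.2       ]
top knob [0.53996651 0.31284771 0.182     ]
top rg [0.54541106 0.31945004 0.21      ]
top ptr [0.54933884 0.27761237 0.169     ]
top tab [0.5033469  0.32798491 0.166     ]
scene dial [0.54239772 0.31247403 0.164     ]
scene ring [0.54587829 0.31427418 0.2       ]
scene knob [0.53762977 0.31449903 0.182     ]
scene ptr [0.55186967 0.28162992 0.169     ]
scene tab [0.50907879 0.32195091 0.166     ]
```

```bash
python3 - <<'E'
from h import *
H=np.full((12,24),-9.)
for n in("top","scene"):
    p,d=robot.read_camera(n); P=cloud(n,d)[d>0]
    i=((P[:,0]-.1)/.05).astype(int); j=((P[:,1]+.7)/.05).astype(int)
    k=(P[:,0]>=.1)&(i<12)&(j>=0)&(j<24)&(P[:,1]>=-.7)
    np.maximum.at(H,(i[k],j[k]),P[k,2])
print("y",(np.arange(24)*5-70).tolist())
for a in range(11,-1,-1): print(round(.1+a*.05,2),(H[a]*100).round().astype(int).tolist())
# boundary of dial & axis fit
p,d=robot.read_camera("top");P=cloud("top",d)
m=np.zeros(d.shape,bool);m[130:215,205:285]=1
m&=(P[...,2]>.158)
c,_=cv2.findContours(m.astype(np.uint8),cv2.RETR_EXTERNAL,cv2.CHAIN_APPROX_NONE)
c=max(c,key=len)[:,0]
from scipy.optimize import least_squares
w=np.array([ray("top",v,u,.164)[:2] for u,v in c])
r=least_squares(lambda q:np.hypot(w[:,0]-q[0],w[:,1]-q[1])-q[2],[.541,.313,.047],loss='soft_l1',f_scale=.001)
print("axis",r.x,len(w))
E
```

```text
y [-70, -65, -60, -55, -50, -45, -40, -35, -30, -25, -20, -15, -10, -5, 0, 5, 10, 15, 20, 25, 30, 35, 40, 45]
0.65 [43, 43, 44, -900, -900, 3, 3, 3, 30, 30, 28, 25, 22, 18, 16, 1, 2, 2, 2, 13, 14, 3, 3, 3]
0.6 [44, 44, 38, -900, -900, -900, -900, 23, 22, 30, 30, 28, 25, 22, 19, 14, 1, 1, 1, 13, 15, 2, -5, 5]
0.55 [3, 3, 2, -8, -900, -900, -900, 38, 34, 20, 30, 30, 29, 25, 21, 1, 1, -5, -5, 22, 23, 17, 10, 5]
0.5 [3, 3, 2, -900, -900, -900, -900, 38, 38, 32, 17, 30, 30, 28, 1, 1, 1, 2, 3, 22, 23, 17, 11, -5]
0.45 [-900, -900, -900, -900, -900, -900, -900, 1, 38, 38, 29, 13, 30, 1, 1, 1, 1, 2, 3, 17, 17, 2, -5, -5]
0.4 [-900, -900, -900, -900, -900, -900, -900, 1, 1, 38, 38, 25, 1, 2, 3, 2, 1, -5, -5, 2, 2, 2, -7, 2]
0.35 [-900, -900, -900, -900, -900, -900, -900, 1, 1, 1, 38, 24, 4, 5, 3, 3, 3, 1, 1, 1, 1, 1, 10, 14]
0.3 [-900, -900, -900, -900, -900, -900, 0, 1, 1, 1, 1, 1, 4, 5, 3, 3, 3, 1, 1, 1, 1, 1, 10, 14]
0.25 [-85, -85, -85, -86, -900, -900, -900, 0, -15, -15, -9, 0, -9, -10, -9, -9, -10, -10, -9, 1, 1, 1, -10, -10]
0.2 [-85, -85, -85, -85, -85, -85, -9, 0, -14, -1, 1, 1, -1, 57, 57, 0, 0, 0, 0, 1, 1, 1, 0, 0]
0.15 [-900, -900, -85, -85, -85, -85, -85, -85, -85, -85, 0, 0, 0, 0, 58, 58, 50, 0, -900, -900, -900, -29, -900, -900]
0.1 [-85, -85, -85, -84, -85, -85, -85, -85, -85, -85, 0, 1, 2, 2, 39, 56, 45, 1, -85, -85, -84, -85, -85, -85]
axis [0.54242862 0.31323958 0.04614576] 168
```

```bash
python3 -m handwheel '0 0 .166 0 0 .19;0 0 .332 0 0 .38;0 0 .498 0 0 .57;0 0 .664 0 0 .76;0 0 .83 0 0 .95'
python3 -m handwheel '.057 .155 .01 0 0 .19;.114 .31 .02 0 0 .38;.171 .465 .03 0 0 .57;.228 .62 .04 0 0 .76;.285 .775 .05 0 0 .95'
python3 -c "
from plant import robot
s=robot.read_state();print(s['q'],s['tool_pos'])"
```

```text
t: 1.7
tool_pos: [0.2201, -0.5577, 0.437]
orientation: [2.654, 1.679, -0.0]
force: [0.5, -1.1, 0.0]
opening: 0.0932
t: 2.2
tool_pos: [0.306, -0.3238, 0.4499]
orientation: [1.861, 2.531, -0.0]
force: [0.9, -0.6, 0.1]
opening: 0.0928
[-9.29082064e-01 -2.28660587e-01  1.35433266e+00  1.61972538e-04
  2.01540200e+00 -1.23190072e+00] [ 0.30595745 -0.323828    0.44991564]
```

```bash
python3 -m handwheel '.057 .155 0 0 0 .14;.114 .31 0 0 0 .28;.171 .465 0 0 0 .42;.228 .62 0 0 0 .56;.285 .775 0 0 0 .7'
python3 -m handwheel '.057 .155 0 0 0 .14;.114 .31 0 0 0 .28;.171 .465 0 0 0 .42;.228 .62 0 0 0 .56;.285 .775 0 0 0 .7'
python3 -m handwheel '.057 .155 0 0 0 .14;.114 .31 -.05 0 0 .28;.171 .465 -.1 0 0 .42;.217 .58 -.2 0 0 .5;.217 .58 -.3 0 0 .5'
python3 -c "
from plant import robot
s=robot.read_state();print(s['q'],s['tool_pos'],s['orientation'],s['wrist_torque'])"
```

```text
t: 2.7
tool_pos: [0.3914, -0.0912, 0.4501]
orientation: [1.106, 2.939, 0.0]
force: [1.7, -0.6, -0.2]
opening: 0.093
t: 3.2
tool_pos: [0.4769, 0.1416, 0.45]
orientation: [0.265, 3.129, 0.0]
force: [0.6, -1.2, 0.4]
opening: 0.0932
t: 3.7
tool_pos: [0.5421, 0.3176, 0.356]
orientation: [0.352, -3.119, -0.0]
force: [0.1, -0.8, 0.1]
opening: 0.0935
[ 4.47748156e-01  2.11038503e-01  1.09146194e+00  1.10614236e-03
  1.84167537e+00 -1.34773461e+00] [0.54210569 0.31764714 0.35595958] [ 3.52341328e-01 -3.11896403e+00 -2.45652352e-04] [ 0.05210846 -0.14603748 -0.05406872]
```

```bash
python3 -m handwheel '0 -.005 -.15 0 0 0;0 -.01 -.28 0 0 0;0 -.01 -.28 0 0 0'
python3 -c "
from h import *
p,d=robot.read_camera('scene');s=robot.read_state();print(s['q'],s['tool_pos'],s['orientation'])
cv2.imwrite('pics/s1.png',cv2.resize(p[100:300,160:360,::-1],None,fx=3,fy=3,interpolation=cv2.INTER_CUBIC))"
```

```text
t: 4.0
tool_pos: [0.5383, 0.3088, 0.2675]
orientation: [0.342, -3.111, 0.007]
force: [-0.5, -0.6, -0.6]
opening: 0.0929
[ 4.38121702e-01  1.80587674e-01  1.27661153e+00 -7.86294136e-06
  1.69146835e+00 -1.35135844e+00] [0.5399077  0.30947693 0.27237764] [ 0.3420916  -3.11617612  0.00359229]
```

View pics/s1.png

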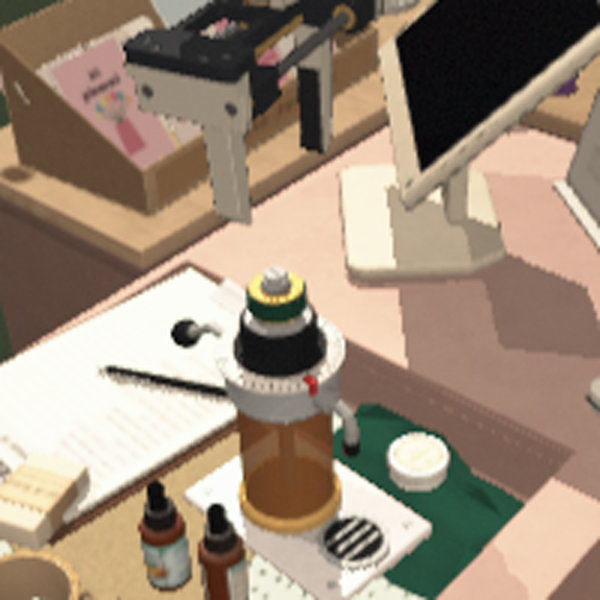

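```bash
python3 -m handwheel '.005 .01 -.15 0 0 0;.005 .01 -.324 0 0 0;.005 .01 -.324 0 0 0;.005 .01 -.324 0 0 0'
python3 -c "
from h import *
s=robot.read_state();print(s['q'],s['tool_pos'],s['orientation'],s['force'],s['wrist_torque'])"
```

```text
t: 4.45
tool_pos: [0.5439, 0.3136, 0.181]
orientation: [-0.343, 3.122, 0.001]
force: [0.8, -0.7, 0.7]
opening: 0.093
[ 4.41350420e-01  2.06214427e-01  1.41255295e+00  3.17891085e-05
  1.52189573e+00 -1.34805116e+00] [0.54392652 0.31360849 0.18095694] [-3.42603853e-01  3.12198190e+00  5.22980661e-04] [ 0.83297596 -0.67703291  0.70143271] [ 0.06883156 -0.16021955  0.01051265]
```

```bash
python3 -m handwheel '-.007 0 -.015 0 0 0;-.007 0 -.015 0 0 0' 
python3 -m handwheel '0 0 0 0 0 0;0 0 0 0 0 0;0 0 0 0 0 0;0 0 0 0 0 0;0 0 0 0 0 0' 1 20
python3 -c "
from h import *
s=robot.read_state();print(s['q'],s['tool_pos'],s['orientation'],s['force'],s['wrist_torque'])"
```

```text
t: 4.65
tool_pos: [0.5429, 0.3143, 0.1778]
orientation: [-0.342, 3.118, 0.003]
force: [0.0, -0.4, -0.3]
opening: 0.093
t: 5.15
tool_pos: [0.5412, 0.3134, 0.174]
orientation: [0.343, -3.123, 0.0]
force: [-0.1, 0.5, -0.0]
opening: 0.0574
[ 4.42888712e-01  2.03831651e-01  1.42798020e+00  5.56819555e-06
  1.50997623e+00 -1.34661388e+00] [0.5411728  0.31335593 0.17397154] [ 3.42837843e-01 -3.12264231e+00  9.22448753e-05] [-0.06759615  0.49313596 -0.02575766] [ 0.01416425 -0.10333637 -0.00309222]
```

```bash

python3 -m handwheel '0 0 0 0 0 0;0 0 0 0 0 0;0 0 0 0 0 0'
python3 -c "
from h import *
s=robot.read_state();print(s['q'],s['tool_pos'],s['opening'],s['force'],s['wrist_torque'])"
```

```text
t: 5.45
tool_pos: [0.5414, 0.3127, 0.174]
orientation: [0.342, -3.123, 0.002]
force: [-0.2, -3.6, 1.3]
opening: 0.0391
[ 4.42445076e-01  2.03756338e-01  1.42804458e+00 -1.03808218e-03
  1.51025694e+00 -1.34662787e+00] [0.54137109 0.31267089 0.17398342] 0.03909781546638944 [-0.20792825 -3.59032874  1.25826494] [-0.53918364 -0.18718888  0.01853377]
```

```bash

python3 -c "
from h import *
for n in('scene','top'):
  p,d=robot.read_camera(n)
  q=p[150:250,200:300] if n=='scene' else p[120:220,190:290]
  cv2.imwrite('pics/%s2.png'%n,cv2.resize(q[:,:,::-1],None,fx=6,fy=6,interpolation=cv2.INTER_CUBIC))
s=robot.read_state();print(s['opening'],s['force'],s['t'])"
```

```text
0.03908312127718504 [ 0.5809078  -4.2916953   0.46659731] 5.55
```

View pics/scene2.png

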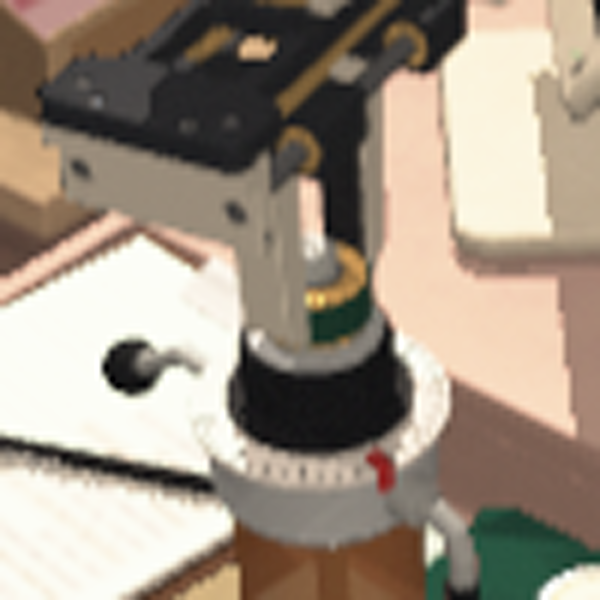

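View pics/top2.png

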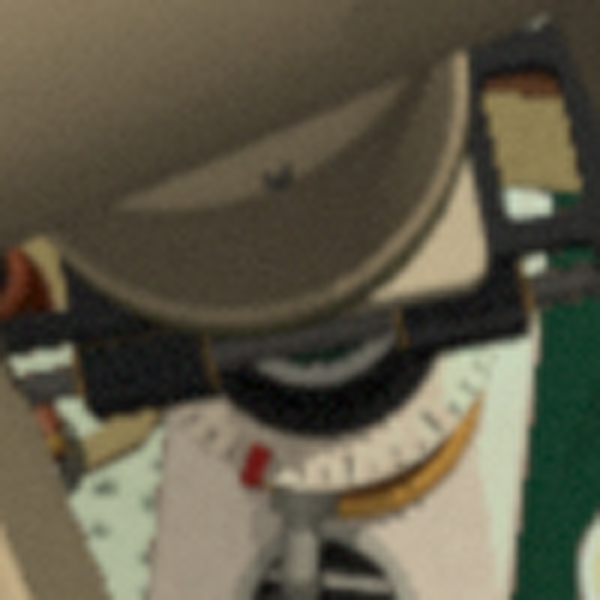

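```bash

python3 -c "
from h import *
for u,v in((246,206),(250,208.5),(241,205)):
  for z in(.18,.19,.2,.21): print(u,v,z,ray('scene',v,u,z)[:2])
p,d=robot.read_camera('scene');P=cloud('scene',d)
for v in range(196,214): print(v,P[v,243:252:2].round(3).tolist())
"
```

```text
246 206 0.18 [0.56566797 0.31080214]
246 206 0.19 [0.55618416 0.32013394]
246 206 0.2 [0.54670035 0.32946574]
246 206 0.21 [0.53721654 0.33879754]
250 208.5 0.18 [0.55285876 0.31205909]
250 208.5 0.19 [0.54362459 0.3213664 ]
250 208.5 0.2 [0.53439043 0.3306737 ]
250 208.5 0.21 [0.52515627 0.339981  ]
241 205 0.18 [0.57668095 0.3148404 ]
241 205 0.19 [0.5669825  0.32409349]
241 205 0.2 [0.55728405 0.33334659]
241 205 0.21 [0.54758559 0.34259968]
196 [[0.535, 0.347, 0.24], [0.53, 0.346, 0.243], [0.526, 0.345, 0.243], [0.527, 0.338, 0.239], [0.539, 0.32, 0.224]]
197 [[0.534, 0.348, 0.239], [0.529, 0.347, 0.241], [0.525, 0.346, 0.242], [0.526, 0.34, 0.238], [0.537, 0.323, 0.224]]
198 [[0.534, 0.348, 0.237], [0.53, 0.347, 0.238], [0.526, 0.346, 0.239], [0.527, 0.339, 0.235], [0.535, 0.325, 0.223]]
199 [[0.536, 0.347, 0.233], [0.53, 0.347, 0.235], [0.525, 0.346, 0.237], [0.527, 0.339, 0.232], [0.535, 0.325, 0.221]]
200 [[0.535, 0.348, 0.231], [0.53, 0.347, 0.233], [0.525, 0.347, 0.235], [0.527, 0.339, 0.23], [0.534, 0.327, 0.22]]
201 [[0.537, 0.347, 0.228], [0.53, 0.348, 0.231], [0.527, 0.
[... 784 characters left out ...]
0.337, 0.199], [0.547, 0.332, 0.196], [0.543, 0.331, 0.197], [0.541, 0.327, 0.196], [0.536, 0.326, 0.198]]
209 [[0.548, 0.337, 0.196], [0.544, 0.336, 0.197], [0.541, 0.333, 0.197], [0.539, 0.329, 0.196], [0.535, 0.327, 0.196]]
210 [[0.546, 0.34, 0.196], [0.543, 0.337, 0.196], [0.539, 0.335, 0.196], [0.536, 0.333, 0.197], [0.534, 0.329, 0.195]]
211 [[0.545, 0.341, 0.194], [0.54, 0.34, 0.196], [0.536, 0.338, 0.197], [0.534, 0.335, 0.196], [0.53, 0.333, 0.197]]
212 [[0.545, 0.341, 0.192], [0.541, 0.34, 0.193], [0.536, 0.338, 0.195], [0.532, 0.336, 0.195], [0.529, 0.334, 0.195]]
213 [[0.547, 0.339, 0.187], [0.542, 0.339, 0.19], [0.535, 0.339, 0.193], [0.532, 0.337, 0.193], [0.526, 0.338, 0.197]]
```

```bash

python3 -m handwheel '0 0 0 0 0 0;0 0 0 0 0 0;0 0 0 0 0 0;0 0 0 0 0 0' -.5 20
python3 -m handwheel '0 0 -.033 0 0 0;0 0 -.05 0 0 0;0 0 -.05 0 0 0'
python3 -c "
from h import *
for n in('scene',):
  p,d=robot.read_camera(n)
  q=p[150:250,200:300] if n=='scene' else p[120:220,190:290]
  cv2.imwrite('pics/%s3.png'%n,cv2.resize(q[:,:,::-1],None,fx=6,fy=6,interpolation=cv2.INTER_CUBIC))
s=robot.read_state();print(s['opening'],s['force'],s['t'],s['tool_pos'])"
```

```text
t: 6.0
tool_pos: [0.5412, 0.3137, 0.1741]
orientation: [-0.343, 3.123, 0.001]
force: [-0.1, -0.4, 0.5]
opening: 0.0665
t: 6.3
tool_pos: [0.5403, 0.3129, 0.1571]
orientation: [0.343, -3.12, 0.001]
force: [-0.7, -0.1, -1.3]
opening: 0.0698
0.06984984572097168 [ 1.5664192  -0.31773052 -0.20126826] 6.35 [0.54056126 0.31309466 0.15781027]
```

View pics/scene3.png

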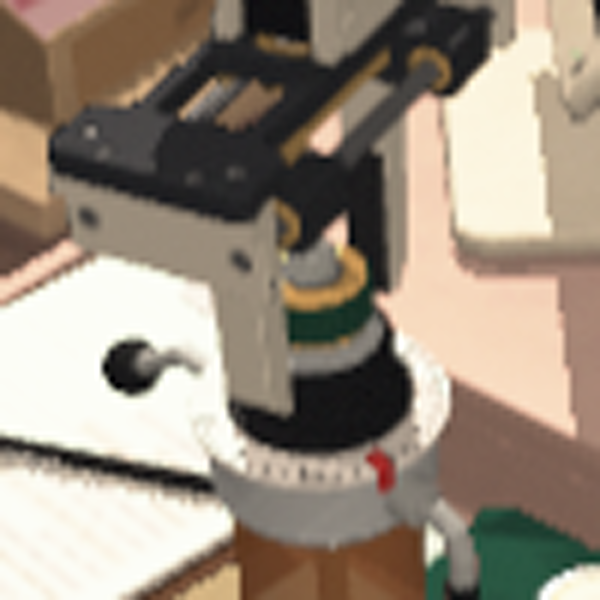

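```bash

python3 -c "
from h import *
p,d=robot.read_camera('scene');P=cloud('scene',d)
for v in range(208,222): print(v,P[v,240:249:2].round(3).tolist())
print(robot.read_state()['tool_pos'])
"
```

```text
208 [[0.53, 0.363, 0.223], [0.525, 0.362, 0.225], [0.521, 0.36, 0.225], [0.525, 0.352, 0.219], [0.541, 0.33, 0.198]]
209 [[0.53, 0.363, 0.22], [0.526, 0.361, 0.221], [0.521, 0.36, 0.223], [0.523, 0.353, 0.218], [0.539, 0.332, 0.197]]
210 [[0.531, 0.363, 0.217], [0.526, 0.362, 0.219], [0.52, 0.362, 0.222], [0.525, 0.352, 0.213], [0.537, 0.334, 0.197]]
211 [[0.531, 0.363, 0.215], [0.527, 0.361, 0.216], [0.521, 0.361, 0.219], [0.524, 0.353, 0.212], [0.535, 0.337, 0.197]]
212 [[0.532, 0.362, 0.211], [0.527, 0.361, 0.213], [0.524, 0.359, 0.213], [0.524, 0.353, 0.21], [0.533, 0.338, 0.196]]
213 [[0.532, 0.363, 0.209], [0.527, 0.362, 0.211], [0.524, 0.359, 0.211], [0.522, 0.355, 0.209], [0.533, 0.338, 0.193]]
214 [[0.533, 0.361, 0.205], [0.527, 0.361, 0.208], [0.522, 0.361, 0.21], [0.524, 0.354, 0.205], [0.534, 0.338, 0.191]]
215 [[0.531, 0.363, 0.205], [0.528, 0.361, 0.205], [0.523, 0.36, 0.207], [0.523, 0.355, 0.204], [0.524, 0.348, 0.199]]
216 [[0.559, 0.337, 0.172], [0.529, 0.36, 0.202], [0.524, 0.359, 0.203], [0.525, 0.354, 0.199], [0.525, 0.348, 0.196]]
217 [[0.557, 0.339, 0.172], [0.55, 0.341, 0.176], [0.543, 0.341, 0.18], [0.522, 0.356, 0.199], [0.524, 0.349, 0.194]]
218 [[0.555, 0.342, 0.172], [0.551, 0.339, 0.172], [0.544, 0.341, 0.176], [0.539, 0.34, 0.179], [0.535, 0.338, 0.18]]
219 [[0.551, 0.346, 0.173], [0.548, 0.343, 0.173], [0.545, 0.34, 0.173], [0.537, 0.342, 0.178], [0.535, 0.338, 0.177]]
220 [[0.551, 0.346, 0.171], [0.545, 0.346, 0.174], [0.545, 0.341, 0.171], [0.541, 0.339, 0.171], [0.535, 0.339, 0.174]]
221 [[0.551, 0.346, 0.168], [0.545, 0.346, 0.171], [0.541, 0.344, 0.172], [0.538, 0.341, 0.172], [0.534, 0.34, 0.173]]
[0.54089556 0.31325321 0.15845091]
```

```bash

python3 -c "
from h import *
for z in(.27,.28,.29,.30,.31): print(z,proj('scene',[.529,.36,z]),proj('scene',[.55,.264,z]))
print('tgt (240,173) (264,150.7)')
p=cv2.imread('pics/s1.png');cv2.imwrite('pics/s1c.png',cv2.resize(p[0:300,100:400],None,fx=2,fy=2))
"
```

```text
0.27 [239.56489105 187.73778687] [264.09633087 163.45483647]
0.28 [239.16891666 183.3518528 ] [263.9212693  159.25619555]
0.29 [238.76627974 178.89212254] [263.74351441 154.9929585 ]
0.3 [238.35681071 174.35671777] [263.56300356 150.66362303]
0.31 [237.9403342  169.74369592] [263.37967215 146.26663992]
tgt (240,173) (264,150.7)
```

View pics/s1c.png

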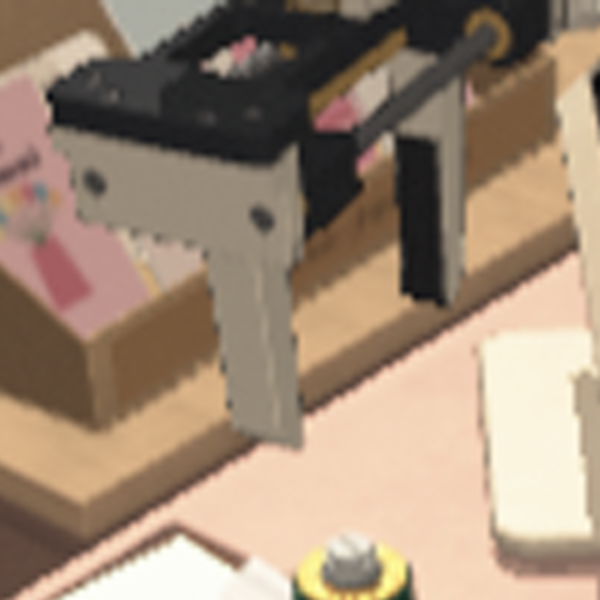

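```bash

python3 -m handwheel '0 0 -.02 0 0 0;0 0 -.04 0 0 0;0 0 -.04 0 0 0;0 0 -.04 0 0 0'
python3 -c "
from h import *
for n in('scene',):
  p,d=robot.read_camera(n)
  q=p[150:250,200:300] if n=='scene' else p[120:220,190:290]
  cv2.imwrite('pics/%s4.png'%n,cv2.resize(q[:,:,::-1],None,fx=6,fy=6,interpolation=cv2.INTER_CUBIC))
s=robot.read_state();print(s['opening'],s['force'],s['t'],s['tool_pos'])
P=cloud('scene',d)
for v in range(212,228): print(v,P[v,240:249:2].round(3).tolist())
"
```

```text
t: 6.8
tool_pos: [0.541, 0.3132, 0.1466]
orientation: [0.343, -3.122, 0.0]
force: [0.6, -0.3, 0.3]
opening: 0.0697
0.06923811780633786 [-0.01046562  0.31990767  0.36132341] 6.85 [0.54118462 0.3133439  0.1469761 ]
212 [[0.531, 0.363, 0.212], [0.528, 0.361, 0.213], [0.522, 0.361, 0.215], [0.523, 0.354, 0.21], [0.535, 0.337, 0.194]]
213 [[0.532, 0.363, 0.209], [0.526, 0.363, 0.212], [0.523, 0.36, 0.212], [0.524, 0.354, 0.207], [0.534, 0.338, 0.193]]
214 [[0.532, 0.363, 0.207], [0.527, 0.362, 0.209], [0.522, 0.361, 0.21], [0.524, 0.354, 0.205], [0.533, 0.339, 0.192]]
215 [[0.533, 0.362, 0.204], [0.527, 0.362, 0.206], [0.523, 0.361, 0.207], [0.523, 0.355, 0.203], [0.534, 0.339, 0.188]]
216 [[0.531, 0.364, 0.203], [0.527, 0.362, 0.203], [0.523, 0.361, 0.205], [0.524, 0.354, 0.2], [0.532, 0.34, 0.187]]
217 [[0.53, 0.365, 0.201], [0.527, 0.362, 0.201], [0.522, 0.362, 0.204], [0.523, 0.355, 0.198], [0.525, 0.348, 0.193]]
218 [[0.533, 0.363, 0.196], [0.527, 0.363, 0.199], [0.524, 0.36, 0.198], [0.523, 0.355, 0.196], [0.527, 0.346, 0.188]]
219 [[0.533, 0.363, 0.193], [0.527, 0.363, 0.196], [0.5
[... 311 characters left out ...]
, 0.348, 0.167], [0.545, 0.346, 0.169], [0.54, 0.346, 0.171], [0.536, 0.344, 0.172], [0.533, 0.341, 0.171]]
223 [[0.548, 0.35, 0.167], [0.546, 0.346, 0.165], [0.539, 0.347, 0.169], [0.535, 0.345, 0.171], [0.53, 0.344, 0.173]]
224 [[0.547, 0.351, 0.166], [0.542, 0.35, 0.168], [0.541, 0.346, 0.165], [0.535, 0.346, 0.168], [0.53, 0.344, 0.17]]
225 [[0.545, 0.353, 0.165], [0.541, 0.351, 0.165], [0.537, 0.349, 0.167], [0.533, 0.347, 0.167], [0.529, 0.346, 0.168]]
226 [[0.541, 0.357, 0.167], [0.538, 0.355, 0.167], [0.535, 0.351, 0.166], [0.531, 0.35, 0.167], [0.529, 0.346, 0.166]]
227 [[0.538, 0.36, 0.168], [0.538, 0.355, 0.164], [0.533, 0.354, 0.166], [0.529, 0.352, 0.167], [0.526, 0.349, 0.166]]
```

View pics/scene4.png

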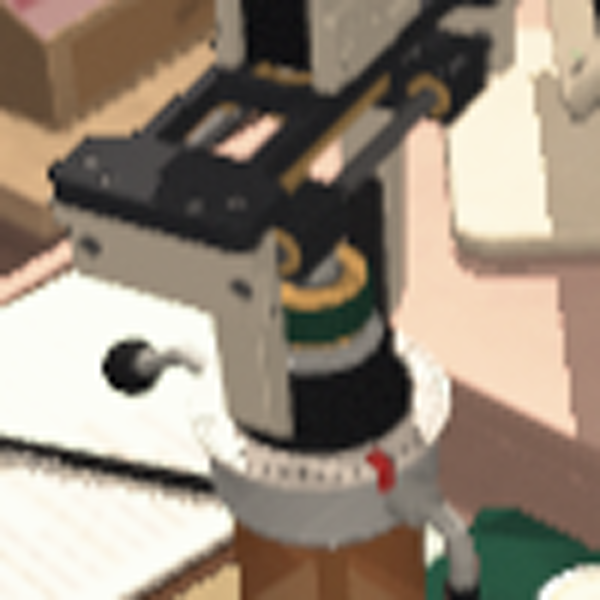

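```bash

python3 -m handwheel '0 0 -.017 0 0 0;0 0 -.017 0 0 0;0 0 -.017 0 0 0'
python3 -m handwheel '0 0 0 0 0 0;0 0 0 0 0 0;0 0 0 0 0 0;0 0 0 0 0 0' 1 25
python3 -c "
from h import *
s=robot.read_state();print(s['q'],s['tool_pos'],s['orientation'],s['force'],s['wrist_torque'])"
```

```text
t: 7.15
tool_pos: [0.5411, 0.3133, 0.1417]
orientation: [0.343, -3.122, 0.0]
force: [-0.2, 0.4, -0.6]
opening: 0.07
t: 7.55
tool_pos: [0.5415, 0.3127, 0.1421]
orientation: [-0.342, 3.123, -0.002]
force: [0.1, -4.8, 2.0]
opening: 0.0535
[ 4.42328442e-01  2.20807822e-01  1.46695077e+00 -1.00096231e-03
  1.45392002e+00 -1.34660804e+00] [0.54151181 0.31267622 0.1421232 ] [-3.42130491e-01  3.12266168e+00 -1.51970904e-03] [ 0.07198173 -4.81626945  2.03373567] [-0.65379478 -0.126352    0.00935919]
```

```bash

python3 -m handwheel '0 -.001 0 0 0 -.1;0 -.002 0 0 0 -.25;0 -.002 0 0 0 -.4;0 -.002 0 0 0 -.55;0 -.002 0 0 0 -.7'
python3 -m handwheel '0 0 0 0 0 -.15;0 0 0 0 0 -.3;0 0 0 0 0 -.45;0 0 0 0 0 -.6;0 0 0 0 0 -.75'
python3 -m handwheel '0 0 0 0 0 -.15;0 0 0 0 0 -.3;0 0 0 0 0 -.45;0 0 0 0 0 -.6;0 0 0 0 0 -.75'
python3 -m handwheel '0 0 0 0 0 -.15;0 0 0 0 0 -.3;0 0 0 0 0 -.4;0 0 0 0 0 -.4;0 0 0 0 0 -.4'
python3 -c "
from h import *
for n in('scene','top'):
  p,d=robot.read_camera(n)
  q=p[150:250,200:300] if n=='scene' else p[120:220,190:290]
  cv2.imwrite('pics/%s5.png'%n,cv2.resize(q[:,:,::-1],None,fx=6,fy=6,interpolation=cv2.INTER_CUBIC))
s=robot.read_state();print(s['q'],s['tool_pos'],s['force'],s['wrist_torque'])"
```

```text
t: 8.05
tool_pos: [0.5415, 0.3134, 0.1421]
orientation: [0.525, 3.097, 0.002]
force: [1.0, 1.3, -1.0]
opening: 0.0537
t: 8.55
tool_pos: [0.542, 0.314, 0.1422]
orientation: [1.401, 2.811, 0.005]
force: [3.9, 3.6, -3.6]
opening: 0.0536
t: 9.05
tool_pos: [0.5428, 0.3143, 0.1422]
orientation: [2.157, 2.284, 0.007]
force: [8.0, 4.8, -5.4]
opening: 0.0539
t: 9.55
tool_pos: [0.5432, 0.3142, 0.1422]
orientation: [2.483, 1.924, 0.008]
force: [8.7, 4.8, -5.8]
opening: 0.0538
[4.42169861e-01 2.20958593e-01 1.46663615e+00 8.62230851e-04
 1.44896519e+00 6.94586506e-01] [0.5432027  0.31420732 0.14220503] [11.01311952  5.79896682 -5.72931939] [ 0.88722229 -1.80573086 -0.07227808]
```

View pics/scene5.png

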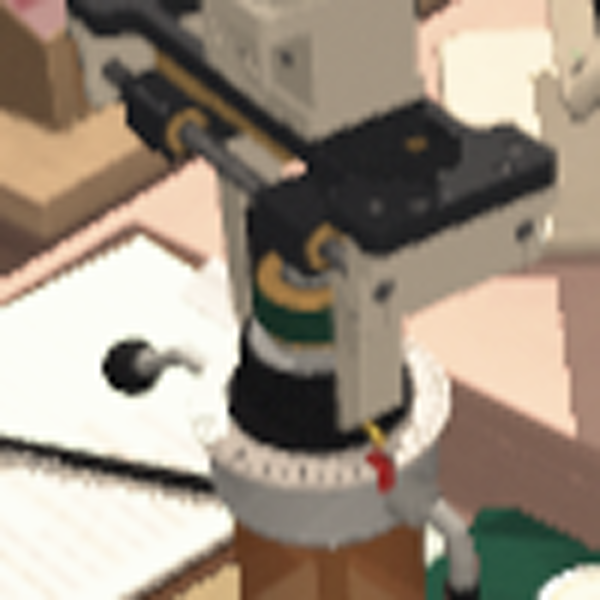

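View pics/top5.png

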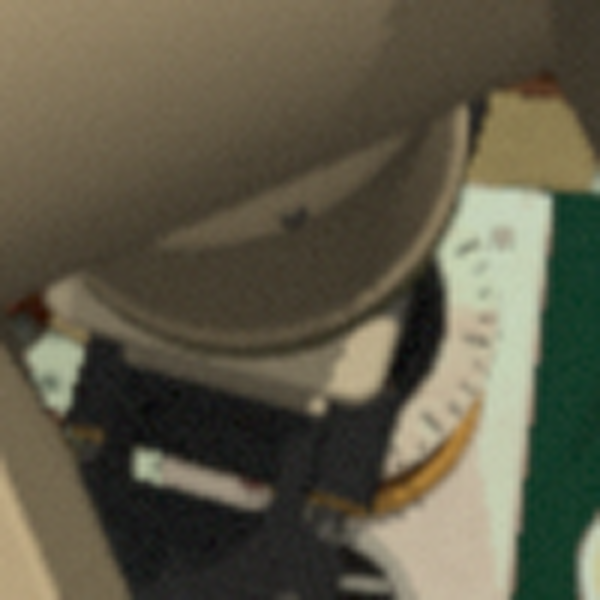

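```bash

python3 -m handwheel '.005 .003 0 0 0 -.1;.005 .003 0 0 0 -.2;.005 .003 0 0 0 -.27;.005 .003 0 0 0 -.27;.005 .003 0 0 0 -.27'
python3 -c "
from h import *
for n in('scene',):
  p,d=robot.read_camera(n)
  q=p[205:245,245:285]
  cv2.imwrite('pics/%s6.png'%n,cv2.resize(q[:,:,::-1],None,fx=14,fy=14,interpolation=cv2.INTER_CUBIC))
  axis=np.array([.5415,.313]);
  hsv=cv2.cvtColor(p,cv2.COLOR_RGB2HSV)
  roi=np.zeros(d.shape,bool);roi[212:240,250:275]=1
  for nm,m,z in (('yel',(hsv[...,0]>20)&(hsv[...,0]<36)&(hsv[...,1]>130)&(hsv[...,2]>100)&roi,.169),('red',((hsv[...,0]<8)|(hsv[...,0]>172))&(hsv[...,1]>150)&(hsv[...,2]>90)&roi,.167)):
    for v,u in np.argwhere(m):
      w=ray(n,v,u,z)[:2]-axis; print(nm,v,u,np.hypot(*w).round(4),np.arctan2(w[1],w[0]).round(3))
s=robot.read_state();print(s['q'],s['tool_pos'],s['force'],s['wrist_torque'])"
```

```text
t: 10.15
tool_pos: [0.5434, 0.3141, 0.1422]
orientation: [2.672, 1.653, 0.003]
force: [5.2, 2.4, -2.7]
opening: 0.0535
red 226 261 0.0389 2.684
red 226 262 0.0399 2.731
red 226 263 0.0409 2.776
red 226 264 0.042 2.818
red 227 262 0.0428 2.699
red 227 263 0.0438 2.741
red 227 264 0.0448 2.782
red 228 263 0.0466 2.711
red 228 264 0.0476 2.749
red 229 263 0.0495 2.684
red 229 264 0.0505 2.721
red 230 263 0.0525 2.66
red 230 264 0.0534 2.695
[4.42292026e-01 2.24953036e-01 1.46214131e+00 1.88487055e-04
 1.45278197e+00 9.05140283e-01] [0.54340807 0.31408551 0.14214575] [ 4.41135098  1.48630113 -1.37424445] [ 0.15568095 -0.99792089 -0.09323114]
```

View pics/scene6.png

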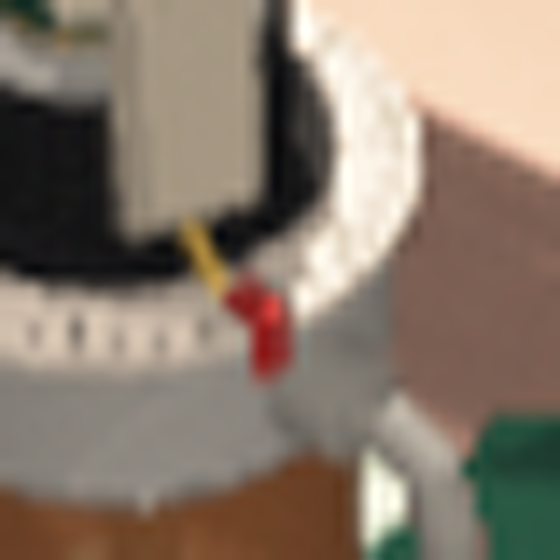

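```bash

python3 -c "
from h import *
p,d=robot.read_camera('scene')
hsv=cv2.cvtColor(p,cv2.COLOR_RGB2HSV)
a=np.array([.5415,.313])
for v in range(218,229): print(v,[tuple(int(c) for c in p[v,u]) for u in range(256,266)])
for nm,u,v,z in(('base',257.9,221,.1695),('tip',260.7,225.3,.1695),('tabmid',262.3,225.5,.167),('tabL',261,226.3,.167),('tabR',263.6,224.6,.167)):
  w=ray('scene',v,u,z)[:2]-a;print(nm,np.hypot(*w),np.arctan2(w[1],w[0]))
for ang in (2.6,2.65,2.7,2.75,2.8,2.85): print(ang,proj('scene',[a[0]+.038*np.cos(ang),a[1]+.038*np.sin(ang),.1675]),proj('scene',[a[0]+.034*np.cos(ang),a[1]+.034*np.sin(ang),.170]))
for c in('scene',):
  for q in('pointer_tip','tab_point'): print(q,[(x['at'],x['conf']) for x in robot.tip_of(c,q)])
"
```

```text
218 [(165, 151, 131), (164, 150, 130), (164, 150, 130), (164, 149, 130), (165, 151, 130), (164, 150, 129), (160, 146, 127), (104, 96, 84), (20, 21, 20), (23, 22, 23)]
219 [(165, 151, 131), (164, 150, 130), (163, 149, 129), (158, 145, 125), (149, 137, 119), (125, 114, 99), (121, 110, 96), (64, 59, 52), (20, 22, 22), (21, 21, 21)]
220 [(152, 138, 120), (143, 131, 112), (154, 136, 105), (121, 110, 91), (95, 87, 76), (45, 43, 39), (44, 41, 38), (20, 19, 21), (22, 22, 22), (30, 29, 27)]
221 [(98, 90, 79), (93, 83, 67), (149, 121, 63), (127, 102, 51), (21, 20, 21), (20, 20, 21), (20, 18, 21), (21, 20, 20), (32, 30, 30), (84, 78, 71)]
222 [(21, 20, 20), (43, 35, 26), (119, 94, 43), (166, 131, 60), (45, 38, 24), (22, 22, 22), (30, 29, 28), (79, 72, 67), (129, 118, 107), (147, 134, 122)]
223 [(18, 19, 19), (21, 20, 21), (64, 51, 28), (167, 132, 60), (115, 93, 45), (48, 44, 43), (79, 72, 66), (139, 127, 116), (168, 153, 139), (169, 155, 141)]
224 [(22, 23, 23), (31, 30, 28), (84, 74, 61), (147, 119, 61), (179, 144, 71), (132, 115, 90), (128, 92, 84), (153, 126, 114), (165, 151, 138), (168, 154
[... 635 characters left out ...]
50, 38, 37), (147, 42, 39), (141, 75, 69)]
base 0.023825473885640085 2.6588375527244352
tip 0.039357136885750967 2.6651543528274626
tabmid 0.038718581701829055 2.763433150652798
tabL 0.03980594143947395 2.6747254701416887
tabR 0.03767642676035118 2.8616554539103025
2.6 [259.37623213 225.95348956] [258.73568346 223.87601466]
2.65 [260.23991166 225.72956306] [259.50753865 223.67720693]
2.7 [261.08618377 225.47904207] [260.26401286 223.45476527]
2.75 [261.91276256 225.20267348] [261.00307864 223.20934147]
2.8 [262.71743132 224.90127811] [261.7227679  222.94165221]
2.85 [263.49804968 224.57574718] [262.42117806 222.65247611]
pointer_tip [([225.9, 259.6], 0.55)]
tab_point [([225.8, 258.2], 0.35)]
```

```bash

python3 -m handwheel '0 0 0 0 0 0;0 0 0 0 0 0;0 0 0 0 0 0' -.3
python3 -m handwheel '0 0 .16 0 0 .19;0 0 .32 0 0 .38;0 .16 .4 0 0 .57;0 .32 .4 0 0 .76;0 .48 .4 0 0 .95'
python3 -m handwheel '0 .1 0 0 0 .19;0 .16 0 0 0 .38;0 .16 0 0 0 .38'
python3 -c "
from h import *
for n in('scene','top'):
  p,d=robot.read_camera(n)
  np.save('/tmp/%s7.npy'%n,p)
  q=p[150:250,200:300] if n=='scene' else p[120:220,190:290]
  cv2.imwrite('pics/%s7.png'%n,cv2.resize(q[:,:,::-1],None,fx=6,fy=6,interpolation=cv2.INTER_CUBIC))
  for q in('pointer_tip','tab_point','lock_ring'): print(n,q,[(x['at'],x['conf']) for x in robot.tip_of(n,q)])
s=robot.read_state();print(s['t'],s['q'],s['tool_pos'],s['force'],s['wrist_torque'])"
```

```text
t: 10.65
tool_pos: [0.5423, 0.3136, 0.1417]
orientation: [-2.672, -1.651, 0.001]
force: [-0.5, -0.1, 0.4]
opening: 0.06
t: 11.15
tool_pos: [0.5433, 0.4594, 0.2645]
orientation: [1.88, 2.515, 0.005]
force: [1.3, 0.2, -0.0]
opening: 0.0607
t: 11.45
tool_pos: [0.5413, 0.5079, 0.2605]
orientation: [-1.485, -2.767, 0.002]
force: [0.7, -0.8, -0.7]
opening: 0.0607
scene pointer_tip [([227.1, 257.5], 0.87)]
scene tab_point [([225.9, 261.7], 0.36)]
scene lock_ring [([204.9, 252.8], 0.49)]
top pointer_tip [([195.0, 233.0], 0.96)]
top tab_point [([198.8, 235.4], 0.38)]
top lock_ring [([168.8, 243.3], 0.59), ([168.4, 242.5], 0.57), ([170.6, 191.8], 0.23)]
11.85 [ 6.79636102e-01  5.21064550e-01  8.76503090e-01 -6.37444262e-05
  1.74347304e+00  1.01978090e-01] [0.54317696 0.50471284 0.26256767] [0.18177863 0.06481641 0.04142582] [-0.05311974 -0.14369263  0.03490922]
```

View pics/scene7.png

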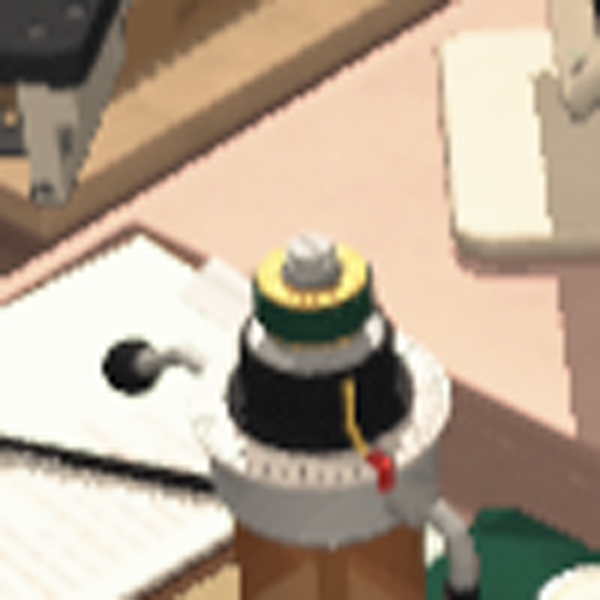

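View pics/top7.png

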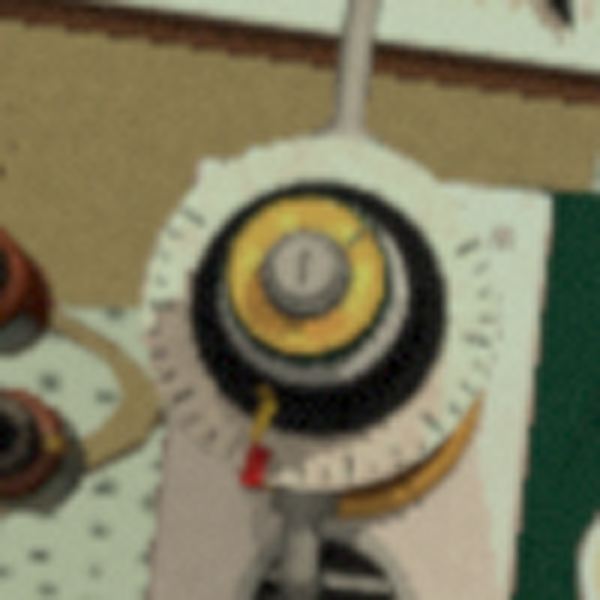

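```bash

python3 -c "
from h import *
p=np.load('/tmp/top7.npy')
cv2.imwrite('pics/top7z.png',cv2.resize(p[180:206,220:246,::-1],None,fx=22,fy=22,interpolation=cv2.INTER_CUBIC))
p2=np.load('/tmp/scene7.npy')
cv2.imwrite('pics/scene7z.png',cv2.resize(p2[210:236,246:272,::-1],None,fx=22,fy=22,interpolation=cv2.INTER_CUBIC))
hsv=cv2.cvtColor(p,cv2.COLOR_RGB2HSV)
roi=np.zeros(p.shape[:2],bool);roi[183:205,225:242]=1
for ax in((.5425,.3132),(.5405,.3128),(.5415,.313)):
 for nm,m,z in (('yel',(hsv[...,0]>18)&(hsv[...,0]<36)&(hsv[...,1]>120)&(hsv[...,2]>90)&roi,.170),('red',((hsv[...,0]<8)|(hsv[...,0]>172))&(hsv[...,1]>140)&(hsv[...,2]>90)&roi,.167)):
  W=[]
  for v,u in np.argwhere(m):
      w=ray('top',v,u,z)[:2]-ax; W.append((np.hypot(*w),np.arctan2(w[1],w[0])))
  W=np.array(W);k=W[:,0]>.028; print(ax,nm,len(W),k.sum(),W[k].mean(0),W[k].min(0),W[k].max(0))
"
```

```text
(0.5425, 0.3132) yel 14 13 [0.03250357 2.68222036] [0.028325   2.63315864] [0.03667656 2.72575372]
(0.5425, 0.3132) red 21 21 [0.0439556  2.76852884] [0.03926189 2.7114048 ] [0.04846557 2.82957937]
(0.5405, 0.3128) yel 14 11 [0.03161326 2.64132845] [0.02811535 2.5874163 ] [0.03508094 2.68804729]
(0.5405, 0.3128) red 21 21 [0.04225448 2.74233482] [0.03762967 2.67984654] [0.04676157 2.80775749]
(0.5415, 0.313) yel 14 12 [0.03204899 2.66525714] [0.0281761  2.61087372] [0.03587312 2.70562418]
(0.5415, 0.313) red 21 21 [0.04310135 2.7556923 ] [0.03844092 2.69609471] [0.04761027 2.81887622]
```

View pics/top7z.png

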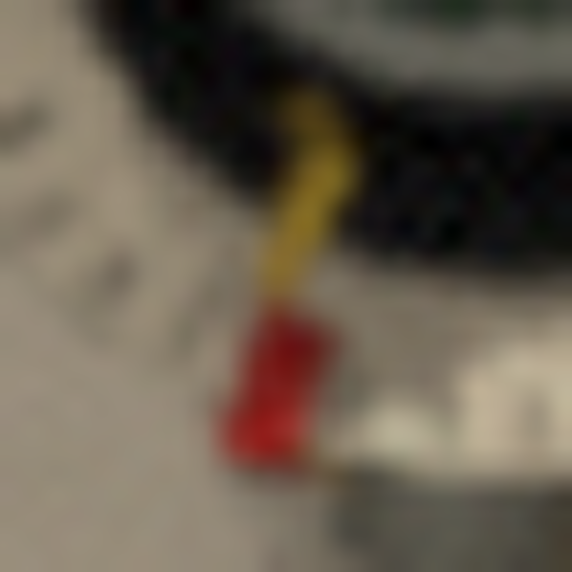

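View pics/scene7z.png

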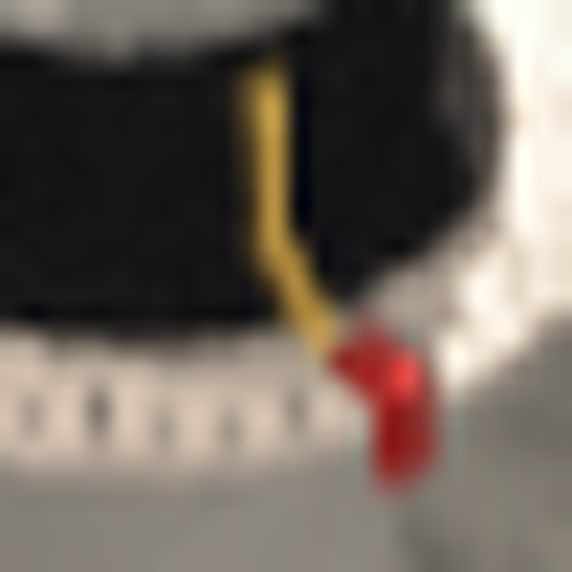

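```bash

python3 -m handwheel '-.004 -.16 0 0 0 0;-.004 -.32 0 0 0 0;-.004 -.48 0 0 0 0;-.004 -.637 0 0 0 0;-.004 -.637 0 0 0 0' -.5
python3 -m handwheel '0 0 0 0 0 0;0 0 0 0 0 0;0 0 0 0 0 0'
python3 -c "
from h import *
s=robot.read_state();print(s['t'],s['q'],s['tool_pos'],s['opening'])"
```

```text
t: 12.35
tool_pos: [0.542, 0.3087, 0.2625]
orientation: [1.501, 2.758, -0.002]
force: [0.7, -0.4, 0.0]
opening: 0.0696
t: 12.65
tool_pos: [0.5414, 0.3157, 0.262]
orientation: [-1.492, -2.765, -0.0]
force: [-0.5, -0.4, 0.5]
opening: 0.07
12.65 [ 4.46014758e-01  1.84740669e-01  1.29061395e+00  2.49346870e-04
  1.66603992e+00 -1.35092738e-01] [0.54139753 0.3157336  0.26198003] 0.06995628062203922
```

```bash

python3 -m handwheel '.001 -.007 -.14 0 0 0;.001 -.007 -.28 0 0 0;.001 -.007 -.4 0 0 0;.001 -.007 -.4 0 0 0;.001 -.007 -.4 0 0 0'
python3 -m handwheel '0 0 0 0 0 0;0 0 0 0 0 0;0 0 0 0 0 0;0 0 0 0 0 0' 1 25
python3 -c "
from h import *
s=robot.read_state();print(s['t'],s['q'],s['tool_pos'],s['opening'],s['force'])"
```

```text
t: 13.15
tool_pos: [0.5408, 0.3135, 0.139]
orientation: [-1.49, -2.763, 0.004]
force: [-1.2, 0.3, 0.2]
opening: 0.0699
t: 13.55
tool_pos: [0.5424, 0.3134, 0.1427]
orientation: [1.492, 2.764, 0.003]
force: [3.0, 4.3, -1.1]
opening: 0.0538
13.55 [ 4.41718655e-01  2.20964339e-01  1.46574235e+00  6.58060918e-04
  1.45264356e+00 -1.38820426e-01] [0.54244736 0.31344613 0.14268211] 0.053799007199946264 [ 3.03057485  4.27407346 -1.06328664]
```

```bash

python3 -m handwheel '0 0 0 0 0 .05;0 0 0 0 0 .105;0 0 0 0 0 .105;0 0 0 0 0 .105'
python3 -c "
from h import *
s=robot.read_state();print(s['t'],s['q'][5],s['wrist_torque'])"
python3 -m handwheel '0 0 0 0 0 0;0 0 0 0 0 0;0 0 0 0 0 0' -.5
python3 -m handwheel '0 0 .16 0 0 .19;0 0 .32 0 0 .38;0 .16 .4 0 0 .57;0 .32 .4 0 0 .76;0 .48 .4 0 0 .95'
python3 -m handwheel '0 .1 0 0 0 .19;0 .16 0 0 0 .38;0 .16 0 0 0 .57'
python3 -c "
from h import *
for n in('scene','top'):
  p,d=robot.read_camera(n)
  np.save('/tmp/%s8.npy'%n,p)
  q=p[210:236,246:272] if n=='scene' else p[180:206,220:246]
  cv2.imwrite('pics/%s8z.png'%n,cv2.resize(q[:,:,::-1],None,fx=22,fy=22,interpolation=cv2.INTER_CUBIC))
  hsv=cv2.cvtColor(p,cv2.COLOR_RGB2HSV)
  if n=='top':
   roi=np.zeros(p.shape[:2],bool);roi[183:205,225:242]=1
   ax=(.5415,.313)
   for nm,m,z in (('yel',(hsv[...,0]>18)&(hsv[...,0]<36)&(hsv[...,1]>120)&(hsv[...,2]>90)&roi,.170),('red',((hsv[...,0]<8)|(hsv[...,0]>172))&(hsv[...,1]>140)&(hsv[...,2]>90)&roi,.167)):
    W=[]
    for v,u in np.argwhere(m):
      w=ray('top',v,u,z)[:2]-ax; W.append((np.hypot(*w),np.arctan2(w[1],w[0])))
    W=np.array(W);k=W[:,0]>.028; print(ax,nm,len(W),k.sum(),W[k].mean(0),W[k].min(0),W[k].max(0))
s=robot.read_state();print(s['t'],s['q'],s['tool_pos'],s['force'],s['wrist_torque'])"
```

```text
t: 13.95
tool_pos: [0.5424, 0.3134, 0.1427]
orientation: [1.377, 2.823, 0.004]
force: [3.3, 3.7, -1.4]
opening: 0.054
13.95 -0.22141551101043463 [ 0.62923517 -0.53948416  0.10991004]
t: 14.25
tool_pos: [0.5417, 0.3123, 0.1421]
orientation: [1.378, 2.823, -0.0]
force: [0.0, 0.7, -0.5]
opening: 0.0692
t: 14.75
tool_pos: [0.5427, 0.458, 0.2647]
orientation: [0.247, 3.129, 0.004]
force: [1.3, -1.0, -0.4]
opening: 0.0696
t: 15.05
tool_pos: [0.5405, 0.507, 0.2606]
orientation: [0.461, -3.106, 0.0]
force: [-0.1, -0.8, -0.6]
opening: 0.0699
(0.5415, 0.313) yel 12 10 [0.03192546 2.74610204] [0.0281761  2.70492205] [0.03593108 2.78794692]
(0.5415, 0.313) red 22 22 [0.04285869 2.75465868] [0.03776295 2.69609471] [0.04761027 2.81887622]
15.15 [ 6.81477865e-01  5.19381627e-01  8.81109739e-01 -1.83907201e-04
  1.74217764e+00 -1.17833148e+00] [0.5414165  0.50497662 0.26125165] [ 0.25978952 -0.43679622  0.22116575] [ 0.02520978 -0.15527365  0.01535956]
```

View pics/top8z.png

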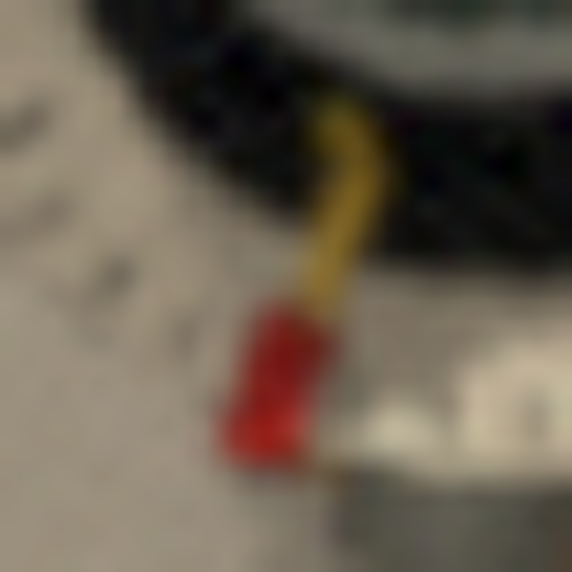

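View pics/scene8z.png

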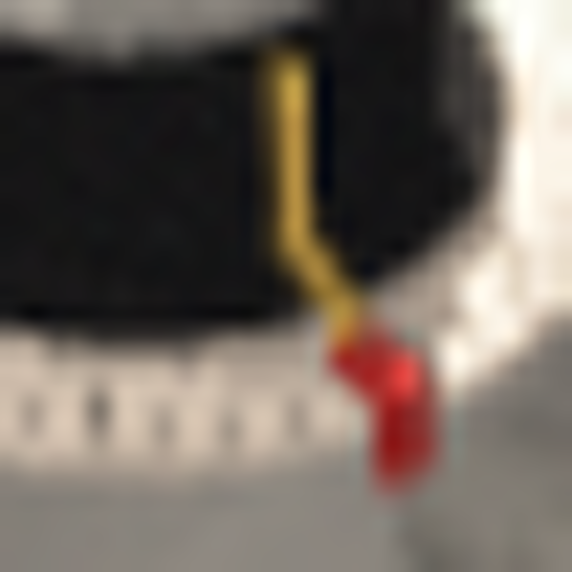

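```bash

python3 -m handwheel '.001 -.16 0 0 0 .19;.001 -.32 0 0 0 .38;.001 -.48 0 0 0 .57;.001 -.637 0 0 0 .76;.001 -.637 0 0 0 .95' -.4
python3 -m handwheel '0 0 0 0 0 .03;0 0 0 0 0 .03;0 0 0 0 0 .03'
python3 -c "
from h import *
s=robot.read_state();print(s['t'],s['q'],s['tool_pos'],s['opening'],s['wrist_torque'],s['joint_torque'])"
```

```text
t: 15.65
tool_pos: [0.5426, 0.3072, 0.2624]
orientation: [1.542, -2.736, 0.003]
force: [-0.9, 0.4, -0.7]
opening: 0.0651
t: 15.95
tool_pos: [0.542, 0.3141, 0.262]
orientation: [-1.576, 2.718, 0.0]
force: [0.5, 0.0, -0.5]
opening: 0.0652
15.95 [ 4.43252223e-01  1.83995403e-01  1.29140933e+00  1.39485140e-04
  1.66602378e+00 -2.17859721e+00] [0.54202967 0.31407409 0.26200254] 0.06516077712017039 [ 0.08332561 -0.12447469 -0.01614978] [-5.89617714e-01 -5.97240579e+01 -4.97470272e+01 -9.69752739e-02
  7.04253372e-02 -1.66555968e-03]
```

```bash

python3 -m handwheel '0 -.003 -.16 0 0 0;0 -.003 -.317 0 0 0;0 -.003 -.317 0 0 0;0 -.003 -.317 0 0 0'
python3 -m handwheel '0 0 0 0 0 0;0 0 0 0 0 0;0 0 0 0 0 0;0 0 0 0 0 0;0 0 0 0 0 0' 1 45
python3 -c "
from h import *
s=robot.read_state();print(s['t'],s['q'],s['tool_pos'],s['opening'],s['force'],s['wrist_torque'],s['joint_torque'])"
```

```text
t: 16.35
tool_pos: [0.5412, 0.3128, 0.1665]
orientation: [1.579, -2.713, -0.0]
force: [0.1, -0.3, 1.6]
opening: 0.0654
t: 16.85
tool_pos: [0.5429, 0.313, 0.1686]
orientation: [-1.58, 2.712, 0.0]
force: [-0.9, 0.3, 7.0]
opening: 0.039
16.85 [ 4.41005481e-01  2.06774295e-01  1.43435221e+00  2.80883866e-04
  1.49782057e+00 -2.18485087e+00] [0.54290605 0.31300084 0.16864562] 0.0389643508624754 [-0.8658317   0.25000376  7.01488641] [ 0.29182075  0.05260594 -0.04724831] [-5.48628028e-01 -5.59215868e+01 -4.59919596e+01 -3.83839980e-01
 -2.20053233e-01  4.36127639e-04]
```

```bash
cat > r.py <<'E'
from h import *
s=robot.read_state();print('q6',s['q'][5].round(4),'z',s['tool_pos'].round(4),'F',s['force'].round(1),'wt',s['wrist_torque'].round(3),'jt6',s['joint_torque'][5].round(4),'op',s['opening'].round(4))
E
python3 -m handwheel '0 0 .003 0 0 -.04' | head -1; python3 r.py
python3 -m handwheel '0 0 0 0 0 -.04' | head -1; python3 r.py
python3 -m handwheel '0 0 0 0 0 -.04' | head -1; python3 r.py
python3 -m handwheel '0 0 0 0 0 -.04' | head -1; python3 r.py
python3 -m handwheel '0 0 -.001 0 0 -.04' | head -1; python3 r.py
```

```text
t: 16.95
t: 17.05
t: 17.15
t: 17.25
t: 17.35Traceback (most recent call last):
  File "r.py", line 2, in <module>
    s=robot.read_state();print('q6',s['q'][5].round(4),'z',s['tool_pos'].round(4),'F',s['force'].round(1),'wt',s['wrist_torque'].round(3),'jt6',s['joint_torque'][5].round(4),'op',s['opening'].round(4))
                                                                                                                                                                                   ^^^^^^^^^^^^^^^^^^
AttributeError: 'float' object has no attribute 'round'
Traceback (most recent call last):
  File "r.py", line 2, in <module>
    s=robot.read_state();print('q6',s['q'][5].round(4),'z',s['tool_pos'].round(4),'F',s['force'].round(1),'wt',s['wrist_torque'].round(3),'jt6',s['joint_torque'][5].round(4),'op',s['opening'].round(4))
                                                                                                                                                                                   ^^^^^^^^^^^^^^^^^^
AttributeError: 'float' object has no attribute 'round'
Trac
[... 873 characters left out ...]
                                                                                                    ^^^^^^^^^^^^^^^^^^
AttributeError: 'float' object has no attribute 'round'
Traceback (most recent call last):
  File "r.py", line 2, in <module>
    s=robot.read_state();print('q6',s['q'][5].round(4),'z',s['tool_pos'].round(4),'F',s['force'].round(1),'wt',s['wrist_torque'].round(3),'jt6',s['joint_torque'][5].round(4),'op',s['opening'].round(4))
                                                                                                                                                                                   ^^^^^^^^^^^^^^^^^^
AttributeError: 'float' object has no attribute 'round'
```

```bash
sed -i "s/,'op'.*/)/" r.py
python3 r.py
python3 -m handwheel '0 0 0 0 0 -.04;0 0 -.001 0 0 -.08' | head -1; python3 r.py
python3 -m handwheel '0 0 0 0 0 -.04;0 0 -.001 0 0 -.08' | head -1; python3 r.py
python3 -m handwheel '0 0 0 0 0 -.04;0 0 -.001 0 0 -.08' | head -1; python3 r.py
```

```text
q6 -2.0266 z [0.5428 0.313  0.1684] F [0.7 2.5 2. ] wt [ 0.364 -0.326  0.082] jt6 -0.6083
t: 17.55
q6 -1.9637 z [0.5429 0.313  0.1682] F [1.  1.3 3.4] wt [ 0.356 -0.2    0.1  ] jt6 -0.6101
t: 17.75
q6 -1.9009 z [0.5429 0.313  0.1681] F [-0.7  0.7  4.5] wt [ 0.263 -0.17   0.049] jt6 -0.6117
t: 17.95
q6 -1.838 z [0.5429 0.313  0.168 ] F [-0.2  0.6  6.2] wt [ 0.272 -0.044  0.061] jt6 -0.6134
```

```bash

python3 -m handwheel '0 0 .001 0 0 -.04;0 0 .003 0 0 -.08;0 0 .006 0 0 -.12' | head -1; python3 r.py
python3 -m handwheel '0 0 0 0 0 -.04;0 0 0 0 0 -.08;0 0 0 0 0 -.12' | head -1; python3 r.py
python3 -m handwheel '0 0 0 0 0 -.04;0 0 0 0 0 -.08;0 0 -.001 0 0 -.12' | head -1; python3 r.py
```

```text
t: 18.25
q6 -1.7439 z [0.5427 0.3129 0.168 ] F [  6.5   3.9 -10.1] wt [ 0.838 -1.28   0.077] jt6 -0.5824
t: 18.55
q6 -1.6496 z [0.5428 0.3129 0.1677] F [ 5.6  3.3 -7.1] wt [ 0.698 -1.064  0.114] jt6 -0.589
t: 18.85
q6 -1.5553 z [0.5428 0.3129 0.1675] F [ 3.9  3.5 -4. ] wt [ 0.672 -0.975  0.131] jt6 -0.5931
```

```bash

python3 -m handwheel '0 0 0 0 0 -.04;0 0 0 0 0 -.08;0 0 0 0 0 -.12;0 0 0 0 0 -.16' | head -1; python3 r.py
python3 -m handwheel '0 0 0 0 0 -.04;0 0 0 0 0 -.08;0 0 0 0 0 -.12;0 0 0 0 0 -.16' | head -1; python3 r.py
python3 -m handwheel '0 0 0 0 0 -.04;0 0 0 0 0 -.08;0 0 -.001 0 0 -.12' | head -1; python3 r.py
python3 -m handwheel '0 0 0 0 0 -.04;0 0 0 0 0 -.08;0 0 -.001 0 0 -.12' | head -1; python3 r.py
```

```text
t: 19.25
q6 -1.4297 z [0.5428 0.3129 0.1673] F [ 5.8  4.3 -8.1] wt [ 0.807 -1.159  0.07 ] jt6 -0.5875
t: 19.65
q6 -1.304 z [0.5428 0.3129 0.1671] F [ 6.4  4.4 -8.2] wt [ 0.816 -1.345  0.114] jt6 -0.5851
t: 19.95
q6 -1.2098 z [0.5428 0.3129 0.1669] F [ 6.6  3.8 -6.3] wt [ 0.767 -1.254  0.031] jt6 -0.5891
t: 20.25
q6 -1.1155 z [0.5428 0.3129 0.1667] F [ 5.8  4.4 -6.1] wt [ 0.732 -1.135  0.036] jt6 -0.5903
```

```bash

for i in 1; do :; done
python3 -m handwheel '0 0 0 0 0 -.04;0 0 -.001 0 0 -.08;0 0 -.002 0 0 -.12;0 0 -.002 0 0 -.16' | head -1; python3 r.py
python3 -m handwheel '0 0 0 0 0 -.04;0 0 -.001 0 0 -.08;0 0 -.002 0 0 -.12' | head -1; python3 r.py
python3 -m handwheel '0 0 0 0 0 -.04;0 0 0 0 0 -.08;0 0 -.001 0 0 -.12' | head -1; python3 r.py
python3 -m handwheel '0 0 0 0 0 -.04;0 0 0 0 0 -.08;0 0 -.001 0 0 -.12' | head -1; python3 r.py
```

```text
t: 20.65
q6 -0.9898 z [0.5428 0.3129 0.1664] F [ 5.3  2.9 -6.4] wt [ 0.684 -1.082  0.078] jt6 -0.5905
t: 20.95
q6 -0.8956 z [0.5428 0.3129 0.1662] F [ 4.   2.5 -2.5] wt [ 0.496 -0.777  0.102] jt6 -0.5977
t: 21.25
q6 -0.8014 z [0.5429 0.3129 0.166 ] F [ 2.5  2.6 -1.4] wt [ 0.493 -0.78   0.085] jt6 -0.5986
t: 21.55
q6 -0.7072 z [0.5428 0.3129 0.1658] F [ 3.1  1.5 -1.5] wt [ 0.41  -0.714  0.073] jt6 -0.5999
```

```bash

python3 -m handwheel '0 0 0 0 0 -.04;0 0 0 0 0 -.08;0 0 -.001 0 0 -.12' | head -1; python3 r.py
python3 -m handwheel '0 0 0 0 0 -.04;0 0 0 0 0 -.08;0 0 -.001 0 0 -.12' | head -1; python3 r.py
python3 -m handwheel '0 0 0 0 0 -.04;0 0 0 0 0 -.08;0 0 -.001 0 0 -.12' | head -1; python3 r.py
python3 -m handwheel '0 0 0 0 0 -.04;0 0 0 0 0 -.08;0 0 -.001 0 0 -.12' | head -1; python3 r.py
```

```text
t: 21.85
q6 -0.6128 z [0.5429 0.3129 0.1656] F [ 3.4  2.7 -1.2] wt [ 0.412 -0.631  0.048] jt6 -0.6009
t: 22.15
q6 -0.5186 z [0.5429 0.3129 0.1654] F [2.7 2.4 0.1] wt [ 0.317 -0.619  0.069] jt6 -0.5973
t: 22.45
q6 -0.4244 z [0.5429 0.3129 0.1652] F [ 3.   1.8 -0.3] wt [ 0.34  -0.511  0.034] jt6 -0.5754
t: 22.75
q6 -0.3302 z [0.5429 0.3129 0.1651] F [1.6 1.5 1.2] wt [ 0.276 -0.492  0.143] jt6 -0.5398
```

```bash

for i in 1; do :; done
python3 -m handwheel '0 0 0 0 0 -.04;0 0 0 0 0 -.08' | head -1; python3 r.py
python3 -m handwheel '0 0 0 0 0 -.04;0 0 -.001 0 0 -.08' | head -1; python3 r.py
python3 -m handwheel '0 0 0 0 0 -.04;0 0 0 0 0 -.08' | head -1; python3 r.py
python3 -m handwheel '0 0 0 0 0 0' | head -1; python3 r.py
python3 -m handwheel '0 0 0 0 0 0' | head -1; python3 r.py
```

```text
t: 22.95
q6 -0.2674 z [0.5429 0.3129 0.165 ] F [ 3.   1.7 -1.1] wt [ 0.31  -0.568  0.128] jt6 -0.5088
t: 23.15
q6 -0.2046 z [0.5429 0.3129 0.1649] F [2.1 1.1 1.6] wt [ 0.281 -0.452  0.201] jt6 -0.4774
t: 23.35
q6 -0.1418 z [0.5429 0.3129 0.1647] F [2.8 2.4 0.4] wt [ 0.321 -0.578  0.236] jt6 -0.4406
t: 23.45
q6 -0.1425 z [0.5429 0.3129 0.1647] F [2.7 2.3 0.8] wt [ 0.426 -0.677  0.155] jt6 0.7739
t: 23.55
q6 -0.1439 z [0.5429 0.3129 0.1647] F [ 3.9  2.8 -0.2] wt [ 0.498 -0.833  0.163] jt6 0.2664
```

```bash

python3 -m handwheel '0 0 0 0 0 -.04;0 0 0 0 0 -.08' | head -1; python3 r.py
python3 -m handwheel '0 0 0 0 0 -.04;0 0 -.001 0 0 -.08' | head -1; python3 r.py
python3 -m handwheel '0 0 0 0 0 -.04;0 0 0 0 0 -.08' | head -1; python3 r.py
```

```text
t: 23.75
q6 -0.0799 z [0.5429 0.3129 0.1646] F [ 4.6  2.7 -1.1] wt [ 0.512 -0.952  0.264] jt6 -0.4492
t: 23.95
q6 -0.017 z [0.5429 0.3129 0.1645] F [3.8 1.7 1.4] wt [ 0.372 -0.711  0.294] jt6 -0.3555
t: 24.15
q6 0.0457 z [0.5429 0.3129 0.1645] F [ 4.   3.3 -0.6] wt [ 0.452 -0.866  0.319] jt6 -0.3117
```

```bash

python3 -m handwheel '0 0 0 0 0 -.04;0 0 -.001 0 0 -.08' | head -1; python3 r.py
python3 -m handwheel '0 0 0 0 0 -.04' | head -1; python3 r.py
```

```text
t: 24.35
q6 0.1085 z [0.5429 0.3129 0.1643] F [3.3 3.1 3. ] wt [ 0.314 -0.694  0.414] jt6 -0.2665
t: 24.45
q6 0.1399 z [0.5428 0.3129 0.1643] F [3.9 2.6 0.2] wt [ 0.475 -0.817  0.444] jt6 -0.2453
```

```bash

python3 -m handwheel '0 0 0 0 0 -.024' | head -1; python3 r.py
python3 -m handwheel '0 0 0 0 0 -.024' | head -1; python3 r.py
python3 -m handwheel '0 0 0 0 0 0;0 0 0 0 0 0;0 0 0 0 0 0' | head -1; python3 r.py
```

```text
t: 24.55
q6 0.1588 z [0.5429 0.3129 0.1643] F [4.3 2.8 2. ] wt [ 0.444 -0.862  0.418] jt6 0.2598
t: 24.65
q6 0.1774 z [0.5429 0.3129 0.1642] F [5.1 3.6 0.9] wt [ 0.474 -0.887  0.411] jt6 0.0485
t: 24.95
q6 0.1767 z [0.5429 0.3129 0.1642] F [4.7 3.4 1.4] wt [ 0.472 -0.921  0.39 ] jt6 0.3761
```

```bash

python3 -m handwheel '0 0 0 0 0 0;0 0 0 0 0 0;0 0 0 0 0 0;0 0 0 0 0 0' -.4
python3 -m handwheel '0 0 .16 0 0 0;0 0 .32 0 0 0;0 .16 .4 0 0 0;0 .32 .4 0 0 0;0 .48 .4 0 0 0'
python3 -m handwheel '0 .16 0 0 0 0;0 .16 0 0 0 0'
python3 -c "
from h import *
for n in('scene','top'):
  p,d=robot.read_camera(n)
  q=p[210:236,246:272] if n=='scene' else p[180:206,220:246]
  cv2.imwrite('pics/%s9z.png'%n,cv2.resize(q[:,:,::-1],None,fx=22,fy=22,interpolation=cv2.INTER_CUBIC))
  cv2.imwrite('pics/%s9.png'%n,p[:,:,::-1])
  hsv=cv2.cvtColor(p,cv2.COLOR_RGB2HSV)
  if n=='top':
   P=cloud(n,d); s=P[130:215,205:285].reshape(-1,3); s=s[(s[:,2]>.205)&(s[:,2]<.24)]; print('ringtop',np.percentile(s[:,2],[10,30,50,90]))
   roi=np.zeros(p.shape[:2],bool);roi[183:205,225:242]=1
   ax=(.5415,.313)
   for nm,m,z in (('yel',(hsv[...,0]>18)&(hsv[...,0]<36)&(hsv[...,1]>120)&(hsv[...,2]>90)&roi,.170),('red',((hsv[...,0]<8)|(hsv[...,0]>172))&(hsv[...,1]>140)&(hsv[...,2]>90)&roi,.167)):
    W=[]
    for v,u in np.argwhere(m):
      w=ray('top',v,u,z)[:2]-ax; W.append((np.hypot(*w),np.arctan2(w[1],w[0])))
    W=np.array(W);k=W[:,0]>.028; print(ax,nm,len(W),k.sum(),W[k].mean(0))
s=robot.read_state();print(s['t'],s['q'],s['tool_pos'],s['force'],s['wrist_torque'])"
```

```text
t: 25.35
tool_pos: [0.5417, 0.3122, 0.1631]
orientation: [-1.91, -2.494, 0.002]
force: [0.0, 0.8, -0.4]
opening: 0.064
t: 25.85
tool_pos: [0.5428, 0.458, 0.2859]
orientation: [1.911, 2.492, 0.005]
force: [1.2, -0.9, -0.2]
opening: 0.0649
t: 26.05
tool_pos: [0.5394, 0.5096, 0.2781]
orientation: [-1.902, -2.497, 0.009]
force: [-0.6, 0.1, -0.9]
opening: 0.065
ringtop [0.21320348 0.21532526 0.21628453 0.2308764 ]
(0.5415, 0.313) yel 12 10 [0.03192546 2.74610204]
(0.5415, 0.313) red 21 21 [0.04310135 2.7556923 ]
26.15 [ 6.81973564e-01  5.28121189e-01  8.33727570e-01 -2.81871462e-04
  1.78317431e+00  4.16445096e-01] [0.54129478 0.50529954 0.28108937] [0.05045775 0.2551372  0.65258767] [-0.00320038 -0.13700371  0.03530389]
```

View pics/top9z.png

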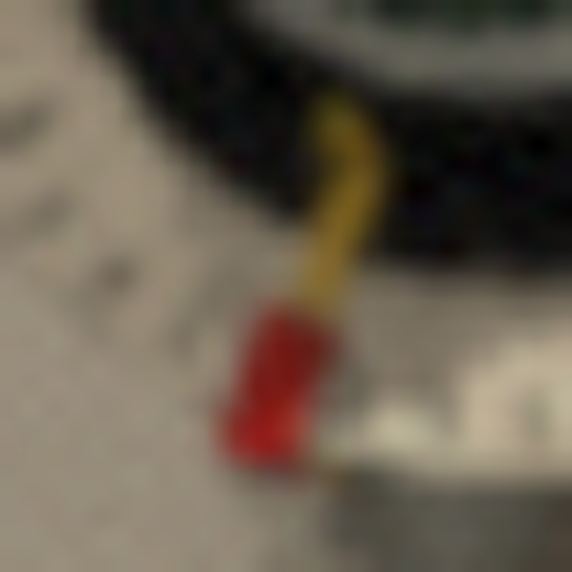

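View pics/top9.png

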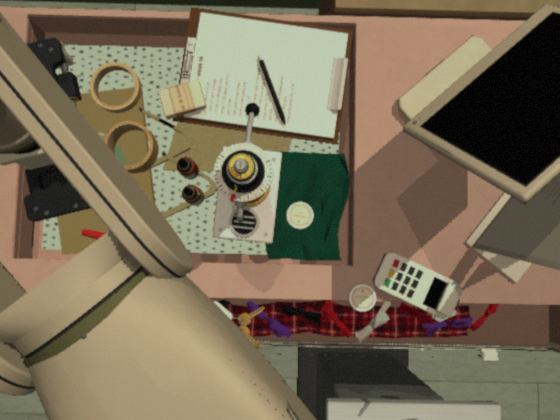

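View pics/scene9z.png

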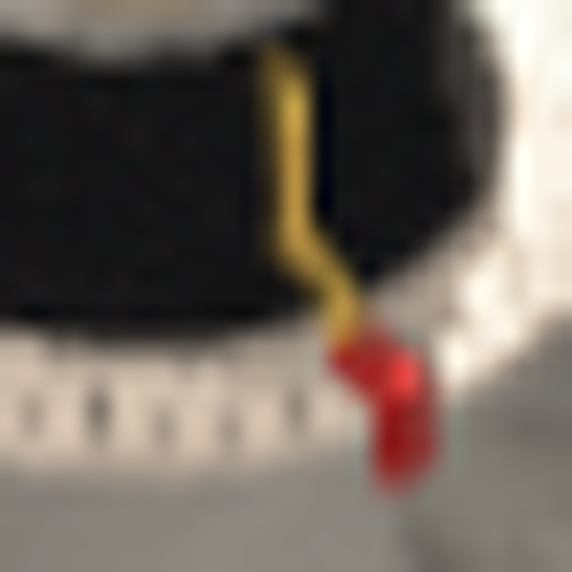

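```bash
python3 -c "
from plant import robot
print(robot.close_job()); print(robot.read_state()['t'])"
```

```text
the job is handed in; nothing more can be done
None
the job is handed in; nothing more can be done
```

The knob's pointer is set at the red tab, the lock ring is hand-tight, and the job is handed in; no verdict was reported. It finished at about 26 s of the 72 s allowed.

- **Knob:** I turned it clockwise about 2.25 rad. The pictures showed it slightly past the tab, so I turned it back 0.08 rad. The last top picture puts the pointer within about 0.01 rad (roughly 0.5 mm) of the tab, and the scene view agrees. Tightening the ring did not move it.
- **Lock ring:** I turned it clockwise about 2.36 rad in total. It ran slack at about 0.08 N m, began to bite after about 1.7 rad, and I tightened to an estimated 0.46 N m.
- **Surroundings:** The last top picture shows the bottles and tin standing where they were, judged by eye. The gripper is well clear of everything.

Checks that failed or disagreed:
- **First grasp:** it closed on the ring instead of the knob, because the fingertips are about 38 mm behind the reported tool point. I opened again with no sign of harm.
- **Ring torque:** the 0.46 N m is extrapolated from the last reading while turning, 0.44 N m. The wrist sensor read 0.39 to 0.42 N m in the last small moves and while holding. I took that as the torque easing at rest, as it had done earlier. I did not measure the clamping force itself.

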